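# Raise the sample hood's sash to the height clip and start its fan

### The job

Get the small sample hood ready for work: with your fingertips beneath the window's lip, push the sliding window up until the top of the lip is level with the point of the height clip on the right post, and leave it there. Then press the fan button on the hood's control pod fully down and let it go. Do not pinch the lip or disturb the slide box, cup and tube lying about, and do not press the button before the window is at its mark.

Things in the scene. Friction and masses are not known exactly. Their poses are not given: they have to be found in the camera images.
- hood: White fixed bench-top sample hood, 200 deep x 320 wide x 420 mm tall. Origin: centre of its underside on the worktop; -x faces the robot, +y is its left, z up. Two aluminium front posts, 25 mm wide, front at x = -100, y = +-147.5 mm. White fascia across the front from 265 mm up; sill 30 mm high below the window. Control pod 75 x 62 x 50 mm tall, centred at x = -195, y = +170 mm.
- sash (a joint): Clear counterweighted window that slides straight up between the posts, glass at x = -83 mm of the hood. Value in m: 0 = lowest (lip underside 90 mm above the worktop, open below), grows upward to 0.140. Balanced, with friction: it stays where it is left, and takes about 2 to 4 N to push either way.
- lip_under (a point): Middle of the front lower edge of the black plastic lip along the window's bottom edge. The lip is 250 mm wide and 12 mm thick, flat beneath, and stands out 52 mm from the glass towards the robot, 35 mm in front of the posts. The space below it is free down to the worktop.
- lip_top (a point): Right front corner of the lip's top face, 12 mm above its underside and 8 mm behind its front edge; this height is to be level with the mark.
- mark (a point): Point of the black height clip (22 mm high, pointed towards the window) on the right post, just beside the right end of the lip. z up.
- fan_button (a joint): Spring push button, black, on top of the control pod. Value in m: 0 = up, 0.006 = fully down (about 5 N; presses from 1.5 N); it springs back.
- fan_button_top (a point): Centre of the button's top face; 28 mm across; pressed straight down. (Keep clear of the tall chemistry analyser that stands farther left, beyond about y = 0.35 m from x = 0.42 m on.)
- slide_box: Bystander: slide box 35 x 85 x 32 mm, in front of the hood to the right. Origin: centre of its underside.
- cup: Bystander: small sample cup, 30 mm across and 30 mm high. Origin: centre of its underside.
- tube: Bystander: capped sample tube lying on the worktop, 15 x 75 x 16 mm. Origin: centre of its underside.

How it is judged:
By the outcome, as a careful person would: the job done as asked, in the order asked, and still so for the second after the job is handed in, with the robot touching nothing.
It also fails if it takes over 61 s, if anything falls off the work surface, if the arm or the gripper's body presses on something with over 40 N, if the wrist force passes 120 N, or if a joint passes its speed limit or range.

### The arm

A 6-joint arm with a two-finger parallel gripper is mounted at the origin on a cart in front of the work surface, level with it; the furniture and walls round the work are solid. World frame = base frame: x ahead of the robot, y to its left, z up, the work surface at z = 0. Lengths are in m, angles in rad, forces in N, time in s.
With the tool pointing down it reaches from about 0.425 to 0.95 m from the base axis. Payload 3.5 kg.
Tool frame: the origin (TCP) lies on the centre line of the jaws, within the pads' length; the fingertips stand 25 mm ahead of it and the grasp point (between the pads) lies 6 mm ahead of it; y points along the fingers, z is the direction in which the jaws open and shut, and the axes are right-handed (so a half turn about y gives the same grasp; the last joint's range is limited). The gripper opens to 85 mm and grips with 20 to 120 N. Pads are 22 mm wide; open, the fingers measure 114 mm over their backs; the gripper's body (76 mm by 85 mm) begins 54 mm behind the grasp point. The pads swing forward as they close: fully open they stand 13 mm farther back than shut.
Start: joints at [1.022, 0.286, 1.577, -0, 1.279, -0.15], TCP at [0.262, 0.622, 0.235] pointing down, gripper open.
Joint ranges: [-2.77, 2.77], [-0.9, 2.22], [0.21, 2.48], [-1.53, 4.67], [0.24, 2.81], [-2.84, 2.84]. Speed limits (rad/s): [2.79, 2.79, 3.14, 3.14, 3.14, 3.14].

### API

Orientations are given as a unit quaternion [x, y, z, w].
In Python, from plant import ctrl gives the robot as it stands.
- The arm moves only by the tool arm_command, never from a script. Its argument "steps" is a list of rows, each an object with "hand": the opening, from 0 (shut) to 1 (fully open); "travel": the shift along the tool's x, y, z in units of 0.3 m (1.0 is 0.3 m), a list of three; "rotation": the turn, a rotation vector about the tool's x, y, z in units of 30 degrees (1.0 is 30 degrees), a list of three. A call has 1 to 20 rows; each row shifts and turns the pose as measured when the row begins, along the tool's axes as they then stand; what a row does not reach is not made up. A row lasts 1/8 s, in which the tool goes at most 62.5 mm and 10.7 degrees, less where a joint would pass 70% of its speed; a pose out of reach is approached as far as the arm can. A call with a number of a shift or a turn outside -1 to 1 is refused whole. A call with a gripper value outside its range is refused whole. The fingers move at their own pace and stop on an object; "grip_force" is the grip in N (left out, the last holds). Time passes only in rows, so rows that do not move let the fingers close. It gives the time, the measured TCP pose, the force and the opening at its end, in the units of the state.
- ctrl.get_state(): the state, without advancing time (a new reading comes with each control period).
- ctrl.read_camera(name): name is "side" or "top" or "wrist"; returns (picture, depth): 384x512x3 uint8, blue, green, red; 384x512 float32, m along the optical axis (not along the pixel's ray), 0 where there is no reading.
- ctrl.camera_params(name): a dict with "fx", "fy", "cx", "cy" (pixels), "extrinsics" (4x4, takes a point from camera to world coordinates); the wrist camera has in their place "tool_from_camera" (4x4, takes a point from camera to tool coordinates, whose origin is the TCP and whose axes are the tool frame's). Camera axes: x right, y down, z forward; pixel columns grow to the right and rows downward; lengths in m; the calibration is good to about 2 mm. A picture is of the moment at which its call begins: read the wrist's pose just before it. camera_params takes no time and is no camera call.
- ctrl.sign_off(): hands the job in, once; it reports no verdict.
Trained networks look in the newest picture that a camera, given by its name, has taken for a name from the list of things; names that differ only in an ending like _2 or _b are one class to them, and where a whole thing is asked for, a point or a joint stands for the part that bears it (a point fixed in the world has none). Each returns a list of dicts, best first, with "score" (0 to 1); they miss things now and then, are a little off and sometimes report something else, mostly with a low value. They report only what shows in the picture. A call takes as long as a camera call.
- ctrl.masks_of(camera, thing): "region" (384x512 bool, what is visible of it) and "at" ([column, row] in pixels, amid what is visible of it).
The state is a dict: "time": time; "qpos": joint angles; "dq": joint speeds; "joint_efforts": joint torques, N m; "eef_pos": TCP position; "tcp_rot": TCP orientation; "contact_force": force on the tool from outside, world axes, zero at the start; "wrist_torque": the same for the moment, N m; "opening": opening from 0.0 (shut) to 1.0 (fully open).
Only numpy, scipy, OpenCV 4.12 (cv2) and the standard library are available. Lean on these libraries where they do the work, as an engineer would, in place of code of your own. Each camera call takes 0.05 s, during which the arm holds its last target.

## Working session

There is one attempt and no reset: what is moved stays moved. The work goes in short steps, Python scripts to look and compute and a tool call to move; the robot and the scene stay as the last step left them, time stands still between calls to the robot, and variables do not carry over. Pictures are saved under pics/ and viewed, and the job is handed in when it is done.

Besides the shell and the picture viewer there is one more tool, called after "Request:" as name(argument=value, ...), one argument or row to a line, values as JSON. arm_command: Moves the arm, as the interface text tells. Shifts and turns lie within -1 to 1; 1 stands for 0.3 m of shift or 30 degrees of turn. Its arguments: {"type":"object","properties":{"steps":{"type":"array","items":{"type":"object","properties":{"hand":{"type":"number"},"travel":{"type":"array","items":{"type":"number","minimum":-1,"maximum":1}},"rotation":{"type":"array","items":{"type":"number","minimum":-1,"maximum":1}}}}},"grip_force":{"type":"number"}},"required":["steps"]}

```bash
mkdir -p pics; ls; cat > h.py <<'E'
import numpy as np,cv2
from plant import ctrl
from scipy.spatial.transform import Rotation as R
def world(cam,u,v,d,st=None):
    p=ctrl.camera_params(cam)
    c=np.array([(u-p['cx'])/p['fx']*d,(v-p['cy'])/p['fy']*d,d,1])
    if cam=='wrist':
        T=np.eye(4);T[:3,:3]=R.from_quat(st['tcp_rot']).as_matrix();T[:3,3]=st['eef_pos']
        return (T@np.array(p['tool_from_camera'])@c)[:3]
    return (np.array(p['extrinsics'])@c)[:3]
def proj(cam,P):
    p=ctrl.camera_params(cam)
    c=np.linalg.inv(np.array(p['extrinsics']))@np.append(P,1)
    return c[0]/c[2]*p['fx']+p['cx'],c[1]/c[2]*p['fy']+p['cy'],c[2]
E
python3 - <<'E'
from h import *
s=ctrl.get_state();print({k:np.round(v,3) for k,v in s.items()})
for c in('side','top'):
    im,d=ctrl.read_camera(c);cv2.imwrite(f'pics/{c}0.png',im);np.save(f'{c}0.npy',d)
    print(c,np.round(np.array(ctrl.camera_params(c)['extrinsics']),3).tolist(),ctrl.camera_params(c)['fx'])
    for t in ['hood','sash','lip_under','lip_top','mark','fan_button','fan_button_top','slide_box','cup','tube']:
        for m in ctrl.masks_of(c,t)[:2]:
            u,v=m['at'];dd=d[int(round(v)),int(round(u))]
            print(c,t,round(m['score'],2),np.round(m['at'],1),m['region'].sum(),np.round(world(c,u,v,dd),3))
print(ctrl.get_state()['time'])
E
```

```text
pics
{'time': np.float64(0.0), 'qpos': array([ 1.022,  0.287,  1.578, -0.   ,  1.279, -0.15 ]), 'dq': array([ 0.001,  0.   , -0.001,  0.   ,  0.001,  0.   ]), 'joint_efforts': array([ 2.0000e-03, -4.0597e+01, -2.9264e+01, -0.0000e+00,  6.0000e-03,
        0.0000e+00]), 'eef_pos': array([0.262, 0.621, 0.234]), 'tcp_rot': array([ 0.694, -0.14 ,  0.14 , -0.692]), 'contact_force': array([-0.255, -0.473, -0.223]), 'wrist_torque': array([-0.023,  0.012,  0.048]), 'opening': np.float64(1.001)}
side [[0.103, -0.481, 0.87, -0.234], [-0.995, -0.045, 0.093, -0.227], [-0.005, -0.875, -0.484, 0.598], [0.0, 0.0, 0.0, 1.0]] 454.6782653669153
side hood 0.77 [286.3 139.4] 34400 [ 0.633 -0.198  0.252]
side sash 0.67 [285.  172.2] 10510 [ 0.635 -0.197  0.177]
side sash 0.23 [282.6 281.3] 239 [ 0.481 -0.204  0.01 ]
side lip_under 0.79 [285.9 176.5] 10626 [ 0.632 -0.199  0.168]
side lip_top 0.78 [286.6 175.1] 10648 [ 0.631 -0.201  0.172]
side mark 0.72 [361.4 159.8] 192 [ 0.599 -0.347  0.228]
side fan_button 0.62 [285.7 178.9] 10589 [ 0.631 -0.199  0.163]
side fan_button 0.42 [199.4 244.6] 117 [ 0.505 -0
[... 506 characters left out ...]
top sash 0.7 [292.8 198.3] 3591 [ 0.611 -0.2    0.103]
top lip_under 0.86 [289.9 197.7] 3514 [ 0.613 -0.194  0.1  ]
top lip_top 0.56 [292.1 197.3] 3638 [ 0.613 -0.198  0.104]
top mark 0.7 [385.1 189. ] 246 [ 0.611 -0.353  0.225]
top fan_button 0.72 [299.9 119. ] 41464 [ 0.689 -0.193  0.419]
top fan_button 0.49 [213.1 247.5] 146 [ 0.517 -0.036  0.074]
top fan_button_top 0.63 [211.7 247.2] 143 [ 0.518 -0.033  0.07 ]
top slide_box 0.63 [354.7 251.7] 692 [ 0.502 -0.331  0.031]
top cup 0.58 [212.9 247.4] 107 [ 0.517 -0.035  0.069]
top cup 0.56 [367.1 212.4] 146 [ 0.586 -0.364  0.013]
top tube 0.76 [291.2 261.7] 209 [ 0.483 -0.198  0.002]
top tube 0.43 [289.  200.5] 3387 [ 0.607 -0.192  0.102]
1.1
```

```bash
python3 - <<'E'
import cv2
a=cv2.imread('pics/side0.png');b=cv2.imread('pics/top0.png')
cv2.imwrite('pics/s0c.png',cv2.resize(a[80:310,150:420],None,fx=2.6,fy=2.6,interpolation=cv2.INTER_CUBIC))
cv2.imwrite('pics/t0c.png',cv2.resize(b[130:300,160:430],None,fx=2.9,fy=2.9,interpolation=cv2.INTER_CUBIC))
E
```

```text
(no output)
```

View pics/s0c.png

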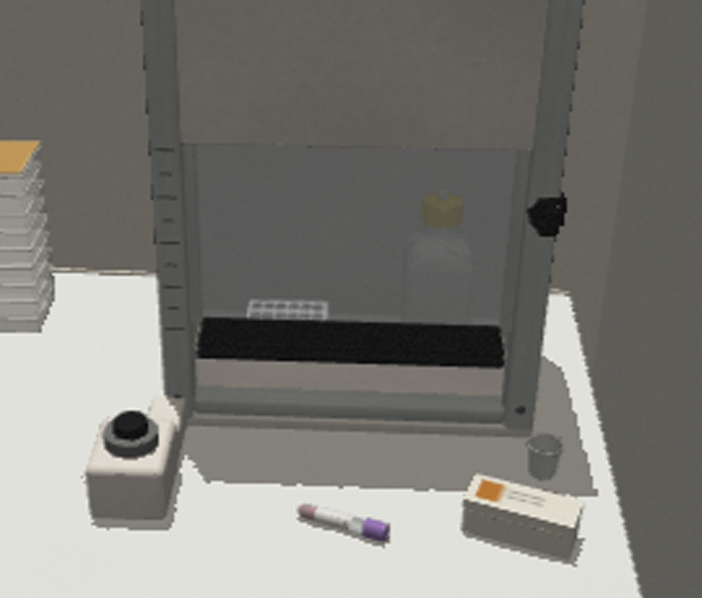

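View pics/t0c.png

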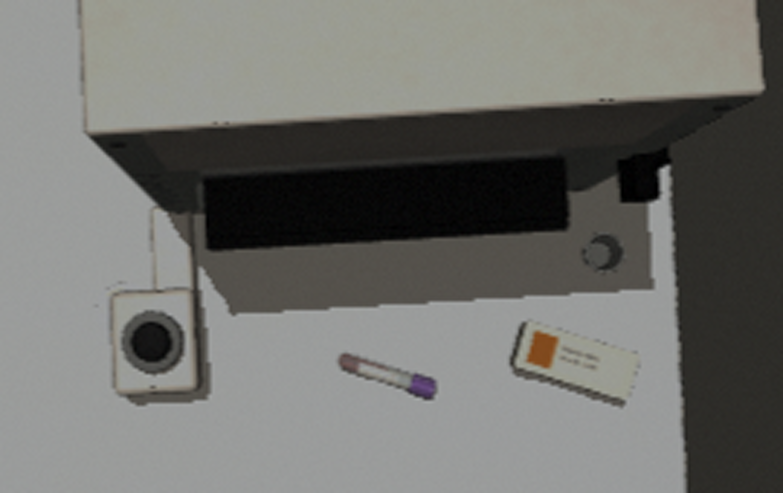

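View pics/side0.png

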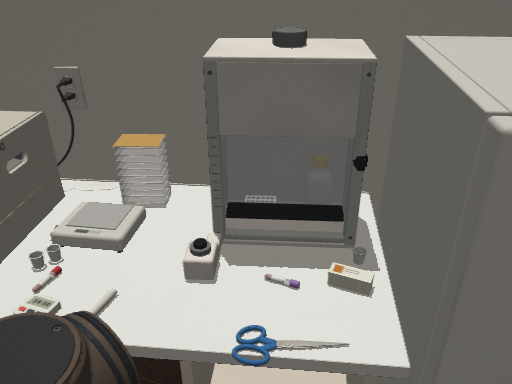

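The pictures show the lip as a black strip (side rows ~203–220, cols 226–344), the clip at side (361,160), the button at (199,244), and the tube in front of the lip at (282,282). Next I'll measure the hood's pose.

```bash
cat >> h.py <<'E'
def cloud(cam,d,st=None):
    v,u=np.mgrid[0:d.shape[0],0:d.shape[1]]
    p=ctrl.camera_params(cam)
    c=np.stack([(u-p['cx'])/p['fx']*d,(v-p['cy'])/p['fy']*d,d],-1)
    T=np.array(p['extrinsics'])
    return c@T[:3,:3].T+T[:3,3]
E
python3 - <<'E'
from h import *
d=np.load('top0.npy');W=cloud('top',d);im=cv2.imread('pics/top0.png')
dark=im.max(2)<30
sel=dark&(d>0)&(abs(W[...,2]-.103)<.012)&(abs(W[...,1]+.2)<.16)&(abs(W[...,0]-.61)<.06)
P=W[sel];print('lip',len(P),np.median(P[:,2]))
r=cv2.minAreaRect(P[:,:2].astype(np.float32));print(r,cv2.boxPoints(r))
# hood top
sel=(d>0)&(abs(W[...,2]-.42)<.012);P=W[sel];r=cv2.minAreaRect(P[:,:2].astype(np.float32));print('top',np.median(P[:,2]),r,cv2.boxPoints(r))
# pod top
sel=(d>0)&(abs(W[...,2]-.05)<.006)&(abs(W[...,0]-.51)<.06)&(abs(W[...,1]+.035)<.06);P=W[sel];r=cv2.minAreaRect(P[:,:2].astype(np.float32));print('pod',r)
sel=(d>0)&(W[...,2]>.058)&(W[...,2]<.1)&(abs(W[...,0]-.51)<.035)&(abs(W[...,1]+.035)<.035);P=W[sel]
print('btn',np.percentile(P[:,2],[5,25,50,75,95]),P.mean(0))
ds=np.load('side0.npy');Ws=cloud('side',ds);ims=cv2.imread('pics/side0.png')
dk=ims.max(2)<30
for nm,b in(('lip',(190,230,215,352)),('clip',(145,178,345,375))):
    m=np.zeros_like(dk);m[b[0]:b[1],b[2]:b[3]]=1;m&=dk&(ds>0)
    P=Ws[m];print(nm,m.sum(),np.percentile(P,[2,50,98],axis=0).round(4).tolist())
    if nm=='clip':
        for row in range(148,175):
            c=np.where(m[row])[0]
            if len(c):print(row,c.min(),c.max(),Ws[row,c.min()].round(4),ds[row,c.min()-2:c.max()+2].round(3).tolist())
print(np.median(Ws[240:300,100:150].reshape(-1,3),0),[W[200,150],W[300,250]])
E
```

```text
lip 3185 0.10202602171996944
((0.6079727411270142, -0.18554221093654633), (0.04992707073688507, 0.2803613841533661), 1.9571632146835327) [[ 0.5782363  -0.04629586]
 [ 0.5878113  -0.32649368]
 [ 0.6377092  -0.32478857]
 [ 0.6281342  -0.04459074]]
top 0.41903556024394306 ((0.6093384623527527, -0.2466232180595398), (0.4545784592628479, 0.5227090716362), 85.71910858154297) [[ 3.3174682e-01 -4.5376921e-01]
 [ 8.5299760e-01 -4.9278742e-01]
 [ 8.8693011e-01 -3.9477229e-02]
 [ 3.6567932e-01 -4.5901537e-04]]
pod ((0.5174819231033325, -0.03295983001589775), (0.07461919635534286, 0.061685074120759964), 2.1382060050964355)
btn [0.05884376 0.06054415 0.06268838 0.07022308 0.07290533] [ 0.51721159 -0.03345885  0.06514422]
lip 1748 [[0.5801, -0.3164, 0.0938], [0.5978, -0.2011, 0.102], [0.6307, -0.0813, 0.1043]]
clip 163 [[0.5926, -0.3601, 0.2081], [0.597, -0.3465, 0.2212], [0.6197, -0.3344, 0.2286]]
155 366 366 [ 0.6249 -0.3588  0.2275] [0.9160000085830688, 0.9139999747276306, 0.9139999747276306, 1.2039999961853027]
156 361 367 [ 0.6149 -0.3477  0.2293] [0.9079999923706055, 0.9079999923706055, 0.90
[... 4120 characters left out ...]
552, 0.8960000276565552, 0.8949999809265137, 1.225000023841858]
169 357 364 [ 0.5936 -0.3399  0.2104] [0.9300000071525574, 0.9279999732971191, 0.8970000147819519, 0.8939999938011169, 0.8999999761581421, 0.8999999761581421, 0.8980000019073486, 0.8949999809265137, 0.8960000276565552, 0.8970000147819519, 1.2259999513626099]
170 358 363 [ 0.5924 -0.3419  0.2089] [0.9300000071525574, 0.8989999890327454, 0.8960000276565552, 0.8999999761581421, 0.8970000147819519, 0.8960000276565552, 0.8989999890327454, 0.8960000276565552, 1.2319999933242798]
[ 4.99411293e-01  1.28929184e-01 -2.59385779e-04] [array([ 6.25515690e-01,  1.10678330e-01, -3.45357977e-04]), array([ 0.40245089, -0.10693496, -0.00510291])]
```

```bash
cat >> h.py <<'E'
def pose():
    s=ctrl.get_state();return np.array(s['eef_pos']),R.from_quat(s['tcp_rot']),s
def cmd(dp_world=(0,0,0),rot_world=(0,0,0),pivot=None,n=1):
    """constant body-frame row for n rows; rot_world rotvec deg total about pivot"""
    p,r,s=pose()
    # per row
    w=np.radians(np.array(rot_world,float))/n
    dR=R.from_rotvec(w)
    dp=np.array(dp_world,float)/n
    if pivot is not None: dp=dp+dR.apply(p-pivot)-(p-np.array(pivot))
    b=r.inv().apply(dp)/0.3; rb=r.inv().apply(np.degrees(w))/30
    return np.round(b,3).tolist(),np.round(rb,3).tolist()
E
python3 - <<'E'
from h import *
p,r,s=pose();print(r.as_matrix().round(3))
u=np.array([p[0],p[1],0])/np.hypot(*p[:2])
print(cmd(dp_world=-.2*u+[0,0,.12],n=5))
E
```

```text
[[ 0.922 -0.     0.388]
 [-0.388  0.     0.922]
 [-0.    -1.     0.   ]]
([0.0, -0.08, -0.133], [0.0, 0.0, 0.0])
```

Request:
arm_command(
  steps=[
    {"hand": 0, "travel": [0, -0.09, -0.14], "rotation": [0, 0, 0]},
    {"hand": 0, "travel": [0, -0.09, -0.14], "rotation": [0, 0, 0]},
    {"hand": 0, "travel": [0, -0.09, -0.14], "rotation": [0, 0, 0]},
    {"hand": 0, "travel": [0, -0.09, -0.14], "rotation": [0, 0, 0]},
    {"hand": 0, "travel": [0, -0.09, -0.14], "rotation": [0, 0, 0]},
  ],
)

```text
time: 1.72
eef_pos: [0.1788, 0.424, 0.3689]
tcp_rot: [0.696, -0.141, 0.139, -0.69]
contact_force: [0.4, 0.4, 0.0]
opening: -0.0
```

```bash
python3 - <<'E'
from h import *
p,r,s=pose();print(p,np.hypot(*p[:2]),s['qpos'].round(3))
print(r.as_matrix().round(2),cmd(rot_world=(0,0,-80),pivot=(0,0,0),n=10))
E
```

```text
[0.17882697 0.42395462 0.36893523] 0.46012672353833683 [ 9.510e-01 -2.720e-01  1.899e+00 -1.000e-03  1.525e+00 -2.210e-01]
[[ 0.92 -0.    0.39]
 [-0.39 -0.01  0.92]
 [-0.   -1.   -0.01]] ([0.213, -0.0, -0.015], [0.0, 0.267, 0.003])
```

Request:
arm_command(
  steps=[
    {"hand": 0, "travel": [0.213, 0, -0.015], "rotation": [0, 0.267, 0]},
    {"hand": 0, "travel": [0.213, 0, -0.015], "rotation": [0, 0.267, 0]},
    {"hand": 0, "travel": [0.213, 0, -0.015], "rotation": [0, 0.267, 0]},
    {"hand": 0, "travel": [0.213, 0, -0.015], "rotation": [0, 0.267, 0]},
    {"hand": 0, "travel": [0.213, 0, -0.015], "rotation": [0, 0.267, 0]},
    {"hand": 0, "travel": [0.213, 0, -0.015], "rotation": [0, 0.267, 0]},
    {"hand": 0, "travel": [0.213, 0, -0.015], "rotation": [0, 0.267, 0]},
    {"hand": 0, "travel": [0.213, 0, -0.015], "rotation": [0, 0.267, 0]},
  ],
)

```text
time: 2.72
eef_pos: [0.449, 0.0323, 0.376]
tcp_rot: [-0.504, 0.492, -0.495, 0.51]
contact_force: [0.8, 0.0, -0.6]
opening: 0.001
```

```bash
python3 - <<'E'
from h import *
p,r,s=pose();print(p,np.hypot(*p[:2]),s['qpos'].round(3))
print(r.as_matrix().round(2))
E
```

```text
[0.44903538 0.0323041  0.37597426] 0.45019587185492155 [-0.157 -0.31   1.915  0.004  1.528 -0.184]
[[ 0.03  0.01  1.  ]
 [-1.    0.    0.03]
 [-0.   -1.    0.01]]
```

```bash
python3 - <<'E'
from h import *
p,r,s=pose()
print(cmd(rot_world=(18,0,0),pivot=p+[0,0,.2],n=2))
E
```

```text
([-0.104, -0.008, 0.003], [0.008, 0.003, 0.3])
```

Request:
arm_command(
  steps=[
    {"hand": 0, "travel": [-0.1, 0, 0], "rotation": [0, 0, 0.3]},
    {"hand": 0, "travel": [-0.1, 0, 0], "rotation": [0, 0, 0.3]},
  ],
)

```text
time: 2.98
eef_pos: [0.4482, 0.089, 0.3816]
tcp_rot: [-0.416, 0.568, -0.409, 0.581]
contact_force: [-0.9, 0.8, -0.1]
opening: -0.001
```

```bash
python3 - <<'E'
from h import *
p,r,s=pose();print(p,s['qpos'].round(3))
print(r.as_matrix().round(2))
E
```

```text
[0.44823744 0.08902214 0.38159219] [-0.204 -0.309  1.928  0.319  1.587 -0.229]
[[ 0.02  0.    1.  ]
 [-0.95  0.32  0.02]
 [-0.32 -0.95  0.01]]
```

```bash
python3 - <<'E'
from h import *
p,r,s=pose();y=r.as_matrix()[:,1]
print(cmd(rot_world=(70,0,0),pivot=p-.2*y,n=7))
E
```

```text
([-0.116, -0.01, 0.002], [0.007, 0.001, 0.333])
```

Request:
arm_command(
  steps=[
    {"hand": 0, "travel": [-0.116, 0, 0], "rotation": [0, 0, 0.333]},
    {"hand": 0, "travel": [-0.116, 0, 0], "rotation": [0, 0, 0.333]},
    {"hand": 0, "travel": [-0.116, 0, 0], "rotation": [0, 0, 0.333]},
    {"hand": 0, "travel": [-0.116, 0, 0], "rotation": [0, 0, 0.333]},
    {"hand": 0, "travel": [-0.116, 0, 0], "rotation": [0, 0, 0.333]},
    {"hand": 0, "travel": [-0.116, 0, 0], "rotation": [0, 0, 0.333]},
    {"hand": 0, "travel": [-0.116, 0, 0], "rotation": [0, 0, 0.333]},
  ],
)

```text
time: 3.85
eef_pos: [0.4433, 0.2399, 0.5619]
tcp_rot: [-0.001, 0.703, 0.01, 0.712]
contact_force: [-0.1, 0.4, 0.1]
opening: 0.002
```

```bash
python3 - <<'E'
from h import *
p,r,s=pose();print(p,s['qpos'].round(3))
print(r.as_matrix().round(2))
print(cmd(dp_world=(0,0,-.25),n=5))
E
```

```text
[0.4432647  0.2398982  0.56186978] [-0.24  -0.292  2.012  1.545  1.826 -0.164]
[[ 0.01 -0.02  1.  ]
 [ 0.01  1.    0.02]
 [-1.    0.01  0.01]]
([0.167, -0.002, -0.002], [0.0, 0.0, 0.0])
```

Request:
arm_command(
  steps=[
    {"hand": 0, "travel": [0.167, -0.05, -0.03], "rotation": [0, 0, 0]},
    {"hand": 0, "travel": [0.167, -0.05, -0.03], "rotation": [0, 0, 0]},
    {"hand": 0, "travel": [0.167, -0.05, -0.03], "rotation": [0, 0, 0]},
    {"hand": 0, "travel": [0.167, -0.05, -0.03], "rotation": [0, 0, 0]},
    {"hand": 0, "travel": [0.167, -0.05, -0.03], "rotation": [0, 0, 0]},
  ],
)

```text
time: 4.47
eef_pos: [0.4031, 0.1662, 0.3089]
tcp_rot: [-0.003, 0.697, 0.009, 0.717]
contact_force: [0.2, -0.6, 0.4]
opening: 0.0
```

```bash
python3 - <<'E'
from h import *
p,r,s=pose();print(p,s['qpos'].round(3))
y=r.as_matrix()[:,1]
print(cmd(rot_world=(0,0,-90),pivot=p-.2*y,n=9))
E
```

```text
[0.40313001 0.16624436 0.30889796] [-0.438 -0.069  2.318  1.279  1.925 -0.759]
([0.003, -0.01, 0.116], [0.333, -0.003, -0.01])
```

```bash
cat > fk.py <<'E'
import numpy as np
from scipy.optimize import least_squares
from scipy.spatial.transform import Rotation as R
D=[([1.022,.2865,1.578,0,1.279,-.15],[.262,.6215,.2345],[.694,-.14,.14,-.692]),
([.951,-.272,1.899,-.001,1.525,-.221],[.17883,.42395,.36894],[.696,-.141,.139,-.69]),
([-.157,-.31,1.915,.004,1.528,-.184],[.44904,.0323,.37597],[-.504,.492,-.495,.51]),
([-.204,-.309,1.928,.319,1.587,-.229],[.44824,.08902,.38159],[-.416,.568,-.409,.581]),
([-.24,-.292,2.012,1.545,1.826,-.164],[.44326,.2399,.56187],[-.001,.703,.01,.712]),
([-.438,-.069,2.318,1.279,1.925,-.759],[.40313,.16624,.3089],[-.003,.697,.009,.717])]
Ry=lambda t:R.from_rotvec([0,t,0]);Rz=lambda t:R.from_rotvec([0,0,t])
def fk(q,x):
    h,a,b,e,d,L,c1,d5,e5=x[:9]
    A=Rz(q[0]);p=A.apply([c1,d,h])
    B=A*Ry(q[1]);p=p+B.apply([0,0,a])
    C=B*Ry(q[2]);p=p+C.apply([e,0,b])
    F=C*Rz(-q[3] if SG[0] else q[3]); G=F*Ry(q[4]);p=p+G.apply([e5,d5,L])
    H=G*Rz(-q[5] if SG[1] else q[5])*R.from_rotvec(x[9:12])
    return p,H
SG=[1,1]
def res(x):
    o=[]
    for q,p,r in D:
        P,H=fk(q,x);o+=list((P-p)*1);o+=list((H.inv()*R.from_quat(r)).as_rotvec()*.2)
    return np.concatenate([o,1e-3*(x[:9]-X0[:9])])
X0=np.array([.3,.4,.4,0,.1,.2,0,0,0, 0,0,0.])
if __name__=='__main__':
    best=None
    for s0 in(0,1):
      for s1 in(0,1):
        SG[:]=[s0,s1]
        for k in range(30):
            x0=X0.copy();x0[9:]=R.random(random_state=k).as_rotvec()
            s=least_squares(res,x0)
            if best is None or s.cost<best[0]:best=(s.cost,s0,s1,s.x)
    print(best[:3],best[3].round(4))
    SG[:]=best[1:3]
    for q,p,r in D:
        P,H=fk(q,best[3]);print((P-p).round(4),np.degrees((H.inv()*R.from_quat(r)).magnitude()).round(2))
    np.save('fkx.npy',np.r_[best[1:3],best[3]])
E
python3 fk.py
```

```text
(np.float64(3.8756596886454107e-07), 0, 0) [ 2.4000e-01  4.4320e-01  5.7120e-01  2.0900e-02  1.0100e-01  2.4530e-01
  8.0000e-04 -0.0000e+00 -6.0000e-04  1.2094e+00 -1.2091e+00 -1.2090e+00]
[-0.0002  0.0001 -0.    ] 0.08
[-0.     -0.     -0.0002] 0.08
[-0.     -0.0002  0.0004] 0.04
[ 0.0001 -0.0001 -0.0002] 0.04
[-0.0001  0.      0.    ] 0.03
[ 0. -0.  0.] 0.09
```

```bash
cat > ik.py <<'E'
from fk import *
import fk as F
x=np.load('fkx.npy');F.SG[:]=[int(x[0]),int(x[1])];X=x[2:]
LO=np.array([-2.77,-.9,.21,-1.53,.24,-2.84])+.03;HI=np.array([2.77,2.22,2.48,4.67,2.81,2.84])-.03
def target(tip,az,pitch,roll=0,tl=.025):
    # tool y = direction; tool z horizontal at roll 0
    az,pitch=np.radians([az,pitch])
    y=np.array([np.cos(az)*np.cos(pitch),np.sin(az)*np.cos(pitch),-np.sin(pitch)])
    z=np.array([-np.sin(az),np.cos(az),0.]); 
    xx=np.cross(y,z);M=np.stack([xx,y,z],1)
    H=R.from_matrix(M)*R.from_rotvec([0,np.radians(roll),0])
    return np.array(tip)-tl*y,H
def solve(p,H,q0):
    f=lambda q:np.r_[(F.fk(q,X)[0]-p)*5,(F.fk(q,X)[1].inv()*H).as_rotvec()]
    s=least_squares(f,np.clip(q0,LO+1e-3,HI-1e-3),bounds=(LO,HI))
    P,HH=F.fk(s.x,X)
    return s.x,np.linalg.norm(P-p),np.degrees((HH.inv()*H).magnitude())
E
python3 - <<'E'
from ik import *
q0=[-.5,.3,2.1,3.0,.8,0]
for roll in(0,180):
 for az in(0,-20,-35):
  for pitch in(0,12,25):
   for tip in((.545,-.19,.08),(.612,-.205,.075),(.612,-.205,.20)):
    p,H=target(tip,az,pitch,roll);b=None
    for k in range(4):
        s=solve(p,H,np.array(q0)+[0,0,0,0,0,(k-1.5)*1])
        if b is None or s[1]+s[2]/50<b[1]+b[2]/50:b=s
    print(roll,az,pitch,tip,b[0].round(2),b[1].round(4),b[2].round(1))
E
```

```text
0 0 0 (0.545, -0.19, 0.08) [-0.91  0.45  2.43  2.21  1.42  1.77] 0.0 0.0
0 0 0 (0.612, -0.205, 0.075) [-0.8   0.52  2.29  2.32  1.35  1.81] 0.0 0.0
0 0 0 (0.612, -0.205, 0.2) [-0.8   0.16  2.36  2.24  1.15  2.04] 0.0 0.0
0 0 12 (0.545, -0.19, 0.08) [-0.9   0.28  2.45  2.1   1.14  1.93] 0.0062 1.3
0 0 12 (0.612, -0.205, 0.075) [-0.79  0.36  2.32  2.23  1.06  1.93] 0.0 0.0
0 0 12 (0.612, -0.205, 0.2) [-0.78  0.02  2.36  2.05  0.89  2.25] 0.0 0.0
0 0 25 (0.545, -0.19, 0.08) [-0.85  0.1   2.45  1.92  0.82  2.2 ] 0.0036 0.7
0 0 25 (0.612, -0.205, 0.075) [-0.75  0.23  2.31  2.03  0.76  2.17] 0.0 0.0
0 0 25 (0.612, -0.205, 0.2) [-0.75 -0.07  2.3   1.69  0.67  2.61] 0.0 0.0
0 -20 0 (0.545, -0.19, 0.08) [-0.64  0.5   2.45  2.85  1.43  1.63] 0.0127 2.3
0 -20 0 (0.612, -0.205, 0.075) [-0.58  0.5   2.34  2.9   1.28  1.64] 0.0 0.0
0 -20 0 (0.612, -0.205, 0.2) [-0.58  0.11  2.42  2.87  0.98  1.73] 0.0 0.0
0 -20 12 (0.545, -0.19, 0.08) [-0.62  0.33  2.45  2.84  1.05  1.67] 0.0327 1.9
0 -20 12 (0.612, -0.205, 0.075) [-0.57  0.33  2.37  2.87  0.94  1.69] 0.0 0.0
0 -20 12 (0.612, -0.205, 0.2) [-0.57 -
[... 2387 characters left out ...]
545, -0.19, 0.08) [-0.42  0.45  2.45  3.34  1.33 -1.62] 0.0006 0.1
180 -35 0 (0.612, -0.205, 0.075) [-0.39  0.52  2.3   3.38  1.26 -1.64] 0.0 0.0
180 -35 0 (0.612, -0.205, 0.2) [-0.39  0.15  2.37  3.41  0.97 -1.73] 0.0 0.0
180 -35 12 (0.545, -0.19, 0.08) [-0.39  0.29  2.45  3.45  0.99 -1.7 ] 0.0123 2.2
180 -35 12 (0.612, -0.205, 0.075) [-0.39  0.36  2.33  3.41  0.92 -1.69] 0.0 0.0
180 -35 12 (0.612, -0.205, 0.2) [-0.39  0.01  2.37  3.52  0.62 -1.83] 0.0 0.0
180 -35 25 (0.545, -0.19, 0.08) [-0.41  0.09  2.45  3.54  0.55 -1.83] 0.0087 1.7
180 -35 25 (0.612, -0.205, 0.075) [-0.4   0.22  2.32  3.51  0.55 -1.8 ] 0.0 0.0
180 -35 25 (0.612, -0.205, 0.2) [-0.4  -0.08  2.31  3.87  0.29 -2.19] 0.0 0.0
```

```bash
python3 - <<'E'
from ik import *
q=np.array([-.438,-.069,2.318,1.279,1.925,-.759])
print(F.fk(q,X)[0])
H0=R.from_quat([-.003,.697,.009,.717]);print(H0.as_matrix().round(2))
for pitch in (10,15):
  for rl in (0,180):
    print('pitch',pitch,rl);qq=q.copy()
    for tip,az in (((.45,.15,.25),70),((.5,.05,.2),50),((.52,-.04,.15),38),((.54,-.12,.11),25),((.56,-.18,.075),12),((.56,-.19,.07),5),((.565,-.2,.065),5),((.612,-.2,.065),5),((.612,-.2,.14),5),((.612,-.2,.21),5)):
        p,H=target(tip,az,pitch,rl);s=solve(p,H,qq);qq=s[0];print(tip,az,s[0].round(2),s[1].round(4),s[2].round(1))
E
```

```text
[0.40313829 0.16621252 0.30890584]
[[ 0.03 -0.02  1.  ]
 [ 0.01  1.    0.02]
 [-1.    0.01  0.03]]
pitch 10 0
(0.45, 0.15, 0.25) 70 [-0.33 -0.63  2.45  1.01  1.18 -2.81] 0.0571 40.1
(0.5, 0.05, 0.2) 50 [-0.43 -0.52  2.45  0.96  0.92 -2.81] 0.054 40.4
(0.52, -0.04, 0.15) 38 [-0.52 -0.41  2.45  0.92  0.73 -2.81] 0.0561 43.4
(0.54, -0.12, 0.11) 25 [-0.59 -0.23  2.39  0.91  0.57 -2.81] 0.053 44.4
(0.56, -0.18, 0.075) 12 [-0.6  -0.07  2.32  0.94  0.39 -2.81] 0.0487 43.8
(0.56, -0.19, 0.07) 5 [-0.59 -0.07  2.34  0.98  0.28 -2.81] 0.0471 41.6
(0.565, -0.2, 0.065) 5 [-0.6  -0.03  2.31  0.97  0.29 -2.81] 0.0468 42.3
(0.612, -0.2, 0.065) 5 [-0.55  0.09  2.2   0.99  0.27 -2.81] 0.0425 41.6
(0.612, -0.2, 0.14) 5 [-0.59 -0.06  2.23  1.02  0.36 -2.81] 0.0384 36.2
(0.612, -0.2, 0.21) 5 [-0.62 -0.18  2.23  1.05  0.45 -2.81] 0.0336 31.2
pitch 10 180
(0.45, 0.15, 0.25) 70 [-0.55 -0.16  2.42  1.31  1.61 -0.71] 0.0 0.0
(0.5, 0.05, 0.2) 50 [-0.72 -0.05  2.45  1.44  1.46 -0.82] 0.0003 0.1
(0.52, -0.04, 0.15) 38 [-0.86  0.11  2.43  1.51  1.4  -0.96] 0.0 0.0
(0.54, -0.12, 0.11) 25 [-0.93  0.25  2.39  1.67  
[... 1163 characters left out ...]
7.1
pitch 15 180
(0.45, 0.15, 0.25) 70 [-0.53 -0.21  2.41  1.25  1.56 -0.65] 0.0 0.0
(0.5, 0.05, 0.2) 50 [-0.7  -0.11  2.45  1.38  1.4  -0.75] 0.0 0.0
(0.52, -0.04, 0.15) 38 [-0.84  0.05  2.43  1.46  1.33 -0.88] 0.0 0.0
(0.54, -0.12, 0.11) 25 [-0.92  0.18  2.4   1.61  1.23 -0.99] 0.0 0.0
(0.56, -0.18, 0.075) 12 [-0.92  0.3   2.37  1.85  1.14 -1.1 ] 0.0 0.0
(0.56, -0.19, 0.07) 5 [-0.89  0.29  2.41  2.01  1.09 -1.15] 0.0 0.0
(0.565, -0.2, 0.065) 5 [-0.9   0.32  2.38  2.    1.09 -1.16] 0.0 0.0
(0.612, -0.2, 0.065) 5 [-0.81  0.37  2.3   2.08  1.04 -1.14] 0.0 0.0
(0.612, -0.2, 0.14) 5 [-0.81  0.17  2.32  1.98  0.96 -0.96] 0.0 0.0
(0.612, -0.2, 0.21) 5 [-0.81 -0.01  2.32  1.85  0.9  -0.75] 0.0 0.0
```

```bash
cat > plan.py <<'E'
from ik import *
from h import pose
import json
def plan(wps):
    p,r,s=pose();out=[]
    for (tip,az,pitch,n) in wps:
        P,H=target(tip,az,pitch,180)
        p0,r0=p,r;rv=(r0.inv()*H).as_rotvec()
        for i in range(1,n+1):
            pi=p0+(P-p0)*i/n; ri=r0*R.from_rotvec(rv*i/n)
            t=r.inv().apply(pi-p)/.3; w=np.degrees((r.inv()*ri).as_rotvec())/30
            t=np.round(t,3);w=np.round(w,3)
            out.append((t.tolist(),w.tolist()))
            p=p+r.apply(t*.3);r=r*R.from_rotvec(np.radians(w*30))
    for i,o in enumerate(out):print(i,o[0],o[1])
def report():
    p,r,s=pose();y=r.as_matrix()[:,1]
    print('t',round(s['time'],2),'tcp',p.round(4),'tip',(p+.025*y).round(4),'az',np.degrees(np.arctan2(y[1],y[0])).round(1),'pitch',np.degrees(-np.arcsin(y[2])).round(1),'zz',r.as_matrix()[:,2].round(2),'F',np.round(s['contact_force'],1),'q',s['qpos'].round(2))
E
python3 - <<'E'
from plan import *
report()
plan([((.45,.14,.25),70,12,3),((.5,.05,.2),50,12,3),((.52,-.04,.15),38,12,3),((.54,-.12,.11),25,12,2)])
E
```

```text
t 4.47 tcp [0.4031 0.1662 0.3089] tip [0.4027 0.1912 0.3091] az 91.0 pitch -0.4 zz [1.   0.02 0.03] F [ 0.2 -0.6  0.4] q [-0.44 -0.07  2.32  1.28  1.93 -0.76]
0 [0.06, -0.056, 0.04] [0.23, 0.042, -0.14]
1 [0.064, -0.046, 0.048] [0.231, 0.042, -0.14]
2 [0.065, -0.035, 0.054] [0.23, 0.042, -0.14]
3 [0.07, -0.06, 0.077] [0.217, 0.046, -0.0]
4 [0.067, -0.051, 0.085] [0.218, 0.047, -0.0]
5 [0.066, -0.041, 0.092] [0.217, 0.046, -0.0]
6 [0.067, -0.049, 0.076] [0.13, 0.028, -0.0]
7 [0.066, -0.044, 0.079] [0.131, 0.027, -0.0]
8 [0.065, -0.038, 0.084] [0.13, 0.028, -0.0]
9 [0.076, -0.04, 0.116] [0.212, 0.045, -0.0]
10 [0.074, -0.026, 0.122] [0.212, 0.045, -0.0]
```

Request:
arm_command(
  steps=[
    {"hand": 0, "travel": [0.06, -0.056, 0.04], "rotation": [0.23, 0.042, -0.14]},
    {"hand": 0, "travel": [0.064, -0.046, 0.048], "rotation": [0.23, 0.042, -0.14]},
    {"hand": 0, "travel": [0.065, -0.035, 0.054], "rotation": [0.23, 0.042, -0.14]},
    {"hand": 0, "travel": [0.07, -0.06, 0.077], "rotation": [0.217, 0.046, 0]},
    {"hand": 0, "travel": [0.067, -0.05, 0.085], "rotation": [0.217, 0.046, 0]},
    {"hand": 0, "travel": [0.066, -0.04, 0.092], "rotation": [0.217, 0.046, 0]},
  ],
)

```text
time: 5.22
eef_pos: [0.4842, 0.0259, 0.1987]
tcp_rot: [0.174, 0.685, -0.321, 0.63]
contact_force: [1.1, 0.6, -0.0]
opening: 0.003
```

```bash
python3 - <<'E'
from plan import *
report()
plan([((.52,-.04,.15),38,12,3),((.54,-.12,.11),25,12,2),((.56,-.175,.08),12,12,2)])
E
```

```text
t 5.22 tcp [0.4842 0.0259 0.1987] tip [0.5002 0.0442 0.1932] az 48.7 pitch 12.7 zz [ 0.75 -0.66 -0.  ] F [ 1.1  0.6 -0. ] q [-0.73 -0.07  2.46  1.41  1.41 -0.8 ]
0 [0.059, -0.043, 0.073] [0.117, 0.025, 0.008]
1 [0.058, -0.04, 0.077] [0.116, 0.025, 0.008]
2 [0.057, -0.034, 0.079] [0.117, 0.026, 0.008]
3 [0.077, -0.04, 0.117] [0.212, 0.045, -0.0]
4 [0.074, -0.027, 0.121] [0.212, 0.045, -0.0]
5 [0.05, 0.003, 0.088] [0.212, 0.045, -0.0]
6 [0.048, 0.014, 0.089] [0.212, 0.045, -0.0]
```

Request:
arm_command(
  steps=[
    {"hand": 0, "travel": [0.09, -0.03, 0.06], "rotation": [0.117, 0.025, 0]},
    {"hand": 0, "travel": [0.058, -0.035, 0.08], "rotation": [0.117, 0.025, 0]},
    {"hand": 0, "travel": [0.057, -0.034, 0.079], "rotation": [0.117, 0.025, 0]},
    {"hand": 0, "travel": [0.077, -0.04, 0.117], "rotation": [0.212, 0.045, 0]},
    {"hand": 0, "travel": [0.074, -0.027, 0.121], "rotation": [0.212, 0.045, 0]},
  ],
)

```text
time: 5.85
eef_pos: [0.5182, -0.1338, 0.105]
tcp_rot: [0.315, 0.628, -0.45, 0.551]
contact_force: [0.3, -0.1, 0.4]
opening: -0.002
```

```bash
python3 - <<'E'
from plan import *
report()
plan([((.562,-.18,.075),12,12,2),((.565,-.2,.065),5,12,2)])
im,d=ctrl.read_camera('side') if 0 else (None,None)
E
```

```text
t 5.85 tcp [ 0.5182 -0.1338  0.105 ] tip [ 0.5405 -0.1239  0.0996] az 24.0 pitch 12.7 zz [ 0.41 -0.91  0.01] F [ 0.3 -0.1  0.4] q [-0.93  0.24  2.4   1.66  1.27 -1.07]
0 [0.043, 0.005, 0.091] [0.195, 0.055, 0.01]
1 [0.039, 0.014, 0.091] [0.195, 0.054, 0.01]
2 [0.017, 0.002, 0.029] [0.114, 0.024, 0.0]
3 [0.016, 0.003, 0.029] [0.114, 0.025, -0.0]
```

Request:
arm_command(
  steps=[
    {"hand": 0, "travel": [0.043, 0.005, 0.091], "rotation": [0.195, 0.055, 0.01]},
    {"hand": 0, "travel": [0.039, 0.014, 0.091], "rotation": [0.195, 0.055, 0.01]},
    {"hand": 0, "travel": [0.017, 0.002, 0.029], "rotation": [0.114, 0.024, 0]},
    {"hand": 0, "travel": [0.016, 0.003, 0.029], "rotation": [0.114, 0.024, 0]},
  ],
)

```text
time: 6.35
eef_pos: [0.542, -0.2091, 0.0691]
tcp_rot: [0.424, 0.565, -0.534, 0.465]
contact_force: [0.2, 0.2, 0.2]
opening: -0.001
```

```bash
python3 - <<'E'
from plan import *
from h import *
report()
im,d=ctrl.read_camera('side');cv2.imwrite('pics/side1.png',im)
im2,d2=ctrl.read_camera('wrist');cv2.imwrite('pics/w1.png',im2)
print(ctrl.camera_params('wrist'))
plan([((.612,-.203,.065),5,12,4)])
E
```

```text
t 6.35 tcp [ 0.542  -0.2091  0.0691] tip [ 0.5664 -0.2074  0.0639] az 4.1 pitch 12.0 zz [ 0.07 -1.    0.  ] F [0.2 0.2 0.2] q [-0.91  0.36  2.37  2.04  1.15 -1.21]
{'fx': 334.76395584324706, 'fy': 334.76395584324706, 'cx': 256.876809949928, 'cy': 183.80843171207212, 'tool_from_camera': array([[ 1.22816888e-04,  9.54209660e-01,  2.99138614e-01,
        -7.71525168e-02],
       [-2.18639997e-04, -2.99138583e-01,  9.54209652e-01,
        -1.38950418e-01],
       [ 9.99999969e-01, -1.82596725e-04,  1.71889127e-04,
        -5.25531919e-04],
       [ 0.00000000e+00,  0.00000000e+00,  0.00000000e+00,
         1.00000000e+00]])}
0 [-0.009, 0.037, 0.0] [-0.006, -0.001, 0.001]
1 [-0.009, 0.038, 0.001] [-0.006, -0.0, 0.0]
2 [-0.009, 0.037, 0.001] [-0.007, -0.001, 0.001]
3 [-0.009, 0.037, 0.0] [-0.006, -0.001, 0.0]
```

View pics/side1.png

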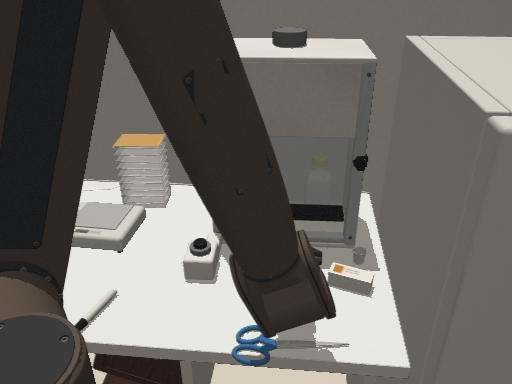

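View pics/w1.png

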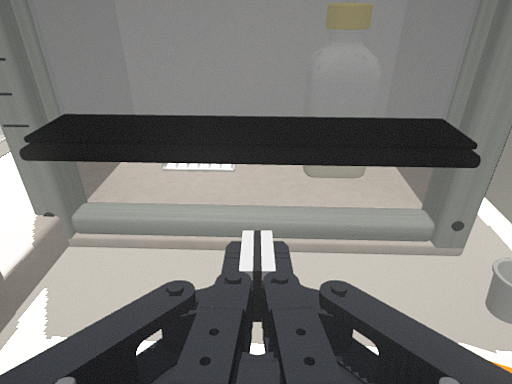

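Request:
arm_command(
  steps=[
    {"hand": 0, "travel": [-0.009, 0.037, 0], "rotation": [0, 0, 0]},
    {"hand": 0, "travel": [-0.009, 0.037, 0], "rotation": [0, 0, 0]},
    {"hand": 0, "travel": [-0.009, 0.037, 0], "rotation": [0, 0, 0]},
    {"hand": 0, "travel": [-0.009, 0.037, 0], "rotation": [0, 0, 0]},
  ],
)

```text
time: 6.95
eef_pos: [0.5909, -0.205, 0.0717]
tcp_rot: [0.423, 0.565, -0.533, 0.467]
contact_force: [0.2, -0.0, 0.2]
opening: 0.0
```

```bash
python3 - <<'E'
from plan import *
from h import *
report()
im2,d2=ctrl.read_camera('wrist');cv2.imwrite('pics/w2.png',im2)
plan([((.612,-.204,.085),4,12,5)])
E
```

```text
t 6.95 tcp [ 0.5909 -0.205   0.0717] tip [ 0.6153 -0.2031  0.0666] az 4.3 pitch 12.0 zz [ 0.08 -1.    0.  ] F [ 0.2 -0.   0.2] q [-0.81  0.4   2.29  2.12  1.1  -1.19]
0 [-0.011, -0.005, 0.0] [0.002, 0.002, -0.001]
1 [-0.011, -0.006, 0.0] [0.002, 0.003, -0.001]
2 [-0.011, -0.005, 0.001] [0.003, 0.002, -0.0]
3 [-0.011, -0.005, -0.0] [0.002, 0.002, -0.001]
4 [-0.011, -0.006, -0.0] [0.002, 0.003, -0.001]
```

View pics/w2.png

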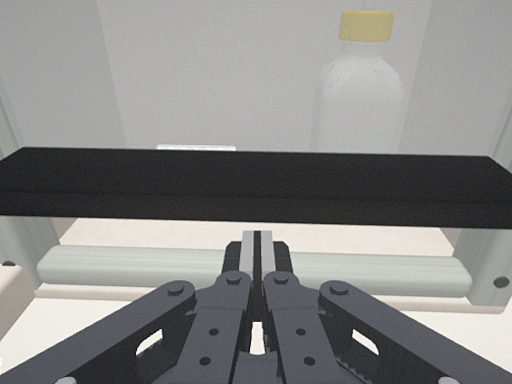

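```bash
python3 - <<'E'
from plan import *
from h import *
p,r,s=pose()
im,d=ctrl.read_camera('wrist')
for u,v in((256,160),(256,175),(256,190),(256,205),(256,214),(256,218),(256,222),(248,236),(248,245),(248,260),(100,155),(100,205),(400,214),(150,215)):
    print(u,v,im[v,u],d[v,u].round(4),world('wrist',u,v,d[v,u],s).round(4))
T=np.array(ctrl.camera_params('wrist')['tool_from_camera']);c=np.linalg.inv(T)@[-.011,.025,0,1];print(c[0]/c[2]*334.76+256.9,c[1]/c[2]*334.76+183.8,c[2])
E
```

```text
256 160 [52 51 51] 0.1696 [ 0.6255 -0.2015  0.1041]
256 175 [50 49 49] 0.1557 [ 0.6096 -0.2028  0.1039]
256 190 [45 42 45] 0.1432 [ 0.5954 -0.2039  0.1041]
256 205 [47 45 43] 0.1398 [ 0.5894 -0.2044  0.1004]
256 214 [48 52 49] 0.1369 [ 0.5852 -0.2047  0.0988]
256 218 [38 38 38] 0.1361 [ 0.5838 -0.2048  0.0978]
256 222 [45 46 50] 0.137 [ 0.5837 -0.2048  0.0958]
248 236 [184 185 185] 0.1452 [ 0.5871 -0.2011  0.0857]
248 245 [185 187 188] 0.1375 [ 0.5792 -0.2019  0.0873]
248 260 [183 185 180] 0.1271 [ 0.5684 -0.203   0.0891]
100 155 [43 45 46] 0.1751 [ 0.6255 -0.1197  0.1036]
100 205 [44 42 45] 0.1406 [ 0.585  -0.139   0.0997]
400 214 [45 49 51] 0.1352 [ 0.5882 -0.2628  0.1   ]
150 215 [52 48 52] 0.1383 [ 0.5827 -0.161   0.0974]
257.84067167229796 210.54918136136095 0.1762299157792845
```

Request:
arm_command(
  steps=[
    {"hand": 0, "travel": [-0.015, -0.003, 0]},
    {"hand": 0, "travel": [-0.025, -0.006, 0]},
    {"hand": 0, "travel": [-0.033, -0.007, 0]},
    {"hand": 0, "travel": [-0.033, -0.007, 0]},
    {"hand": 0, "travel": [-0.033, -0.007, 0]},
    {"hand": 0, "travel": [-0.025, -0.006, 0]},
  ],
)

```text
$.steps[0]: bad value
```

```bash
python3 - <<'E'
from plan import *
from h import *
report()
im,d=ctrl.read_camera('side');cv2.imwrite('pics/side2.png',im[100:300,180:400].repeat(3,0).repeat(3,1))
p,r,s=pose()
im,d=ctrl.read_camera('wrist');cv2.imwrite('pics/w3.png',im)
for u,v in((100,175),(256,175),(256,190),(400,180)): print(world('wrist',u,v,d[v,u],s).round(4))
E
```

```text
t 7.05 tcp [ 0.5912 -0.205   0.0721] tip [ 0.6156 -0.2032  0.0669] az 4.4 pitch 11.9 zz [ 0.08 -1.    0.  ] F [ 0.4 -0.2 -0.4] q [-0.81  0.4   2.29  2.12  1.1  -1.19]
[ 0.6006 -0.1313  0.104 ]
[ 0.6065 -0.2025  0.104 ]
[ 0.5934 -0.2036  0.1038]
[ 0.6075 -0.2674  0.1038]
```

View pics/side2.png

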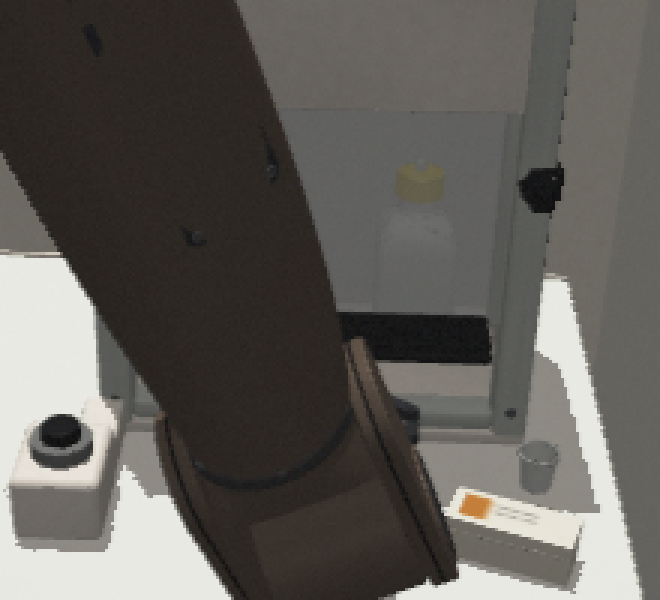

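View pics/w3.png

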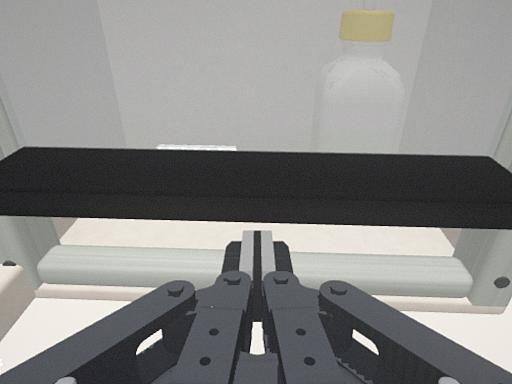

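The move was refused because rotation was left out. The scene hasn't changed, so I'm repeating it.

Request:
arm_command(
  steps=[
    {"hand": 0, "travel": [-0.015, -0.003, 0], "rotation": [0, 0, 0]},
    {"hand": 0, "travel": [-0.025, -0.006, 0], "rotation": [0, 0, 0]},
    {"hand": 0, "travel": [-0.033, -0.007, 0], "rotation": [0, 0, 0]},
    {"hand": 0, "travel": [-0.033, -0.007, 0], "rotation": [0, 0, 0]},
    {"hand": 0, "travel": [-0.033, -0.007, 0], "rotation": [0, 0, 0]},
    {"hand": 0, "travel": [-0.025, -0.006, 0], "rotation": [0, 0, 0]},
  ],
)

```text
time: 7.9
eef_pos: [0.5876, -0.2039, 0.1214]
tcp_rot: [0.422, 0.568, -0.535, 0.463]
contact_force: [0.6, -1.0, -3.7]
opening: 0.0
```

```bash
python3 - <<'E'
from plan import *
from h import *
report()
p,r,s=pose()
im,d=ctrl.read_camera('wrist');cv2.imwrite('pics/w3.png',im)
for u,v in((100,175),(256,175),(256,190),(400,180)): print(world('wrist',u,v,d[v,u],s).round(4))
E
```

```text
t 7.9 tcp [ 0.5876 -0.2039  0.1214] tip [ 0.6119 -0.2021  0.116 ] az 4.2 pitch 12.5 zz [ 0.07 -1.    0.  ] F [ 0.6 -1.  -3.7] q [-0.81  0.25  2.32  2.06  1.03 -1.07]
[ 0.6121 -0.1218  0.146 ]
[ 0.6179 -0.2007  0.146 ]
[ 0.6028 -0.2019  0.1462]
[ 0.6183 -0.2722  0.1458]
```

View pics/w3.png

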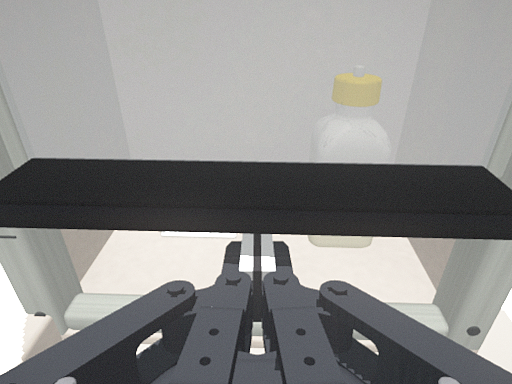

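Request:
arm_command(
  steps=[
    {"hand": 0, "travel": [-0.025, -0.003, 0], "rotation": [0, 0, 0]},
    {"hand": 0, "travel": [-0.033, -0.004, 0], "rotation": [0, 0, 0]},
    {"hand": 0, "travel": [-0.033, -0.004, 0], "rotation": [0, 0, 0]},
    {"hand": 0, "travel": [-0.033, -0.004, 0], "rotation": [0, 0, 0]},
    {"hand": 0, "travel": [-0.033, -0.004, 0], "rotation": [0, 0, 0]},
    {"hand": 0, "travel": [-0.025, -0.003, 0], "rotation": [0, 0, 0]},
    {"hand": 0, "travel": [-0.012, -0.001, 0], "rotation": [0, 0, 0]},
  ],
)

```text
time: 8.82
eef_pos: [0.5923, -0.2026, 0.1826]
tcp_rot: [0.421, 0.568, -0.535, 0.462]
contact_force: [-3.6, -0.4, -2.6]
opening: -0.005
```

```bash
python3 - <<'E'
from plan import *
from h import *
report()
p,r,s=pose()
im,d=ctrl.read_camera('wrist');cv2.imwrite('pics/w4.png',im)
for u,v in((100,175),(256,175),(256,190),(400,180)): print(world('wrist',u,v,d[v,u],s).round(4))
im,d=ctrl.read_camera('side');np.save('side3.npy',d);cv2.imwrite('pics/side3.png',im);cv2.imwrite('pics/side3c.png',cv2.resize(im[130:200,280:380],None,fx=8,fy=8,interpolation=cv2.INTER_CUBIC))
im,d=ctrl.read_camera('top');np.save('top3.npy',d);cv2.imwrite('pics/top3.png',im);cv2.imwrite('pics/top3c.png',cv2.resize(im[130:240,230:430],None,fx=4,fy=4,interpolation=cv2.INTER_CUBIC))
E
```

```text
t 8.82 tcp [ 0.5923 -0.2026  0.1826] tip [ 0.6166 -0.2008  0.1771] az 4.3 pitch 12.7 zz [ 0.07 -1.   -0.  ] F [-3.6 -0.4 -2.6] q [-0.8   0.1   2.33  1.98  0.96 -0.9 ]
[ 0.6152 -0.1216  0.2082]
[ 0.6211 -0.1996  0.208 ]
[ 0.6059 -0.2007  0.2084]
[ 0.6197 -0.2695  0.2087]
```

View pics/side3c.png

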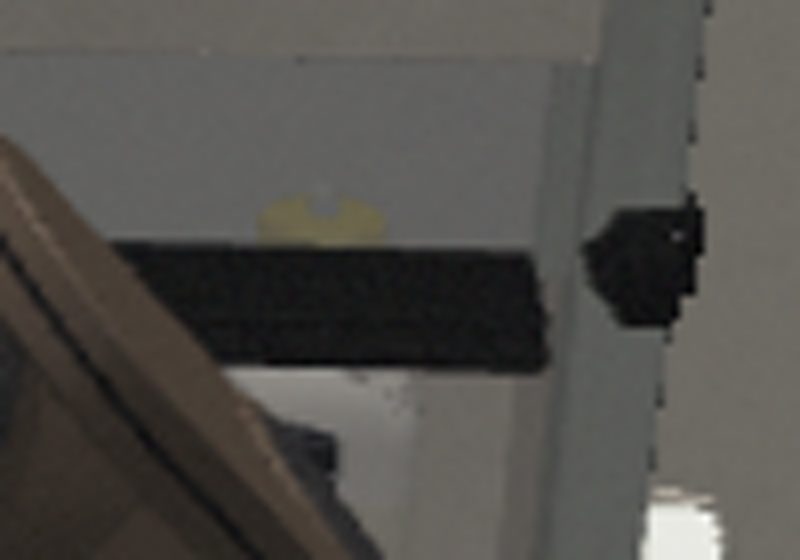

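View pics/w4.png

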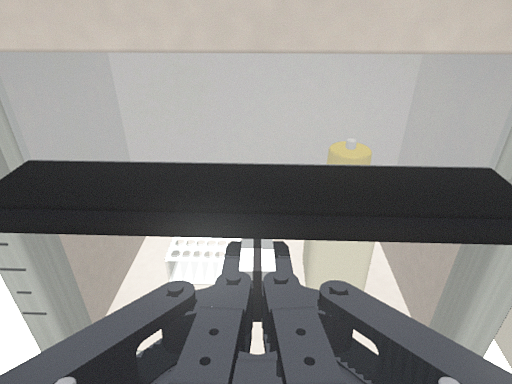

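View pics/top3c.png

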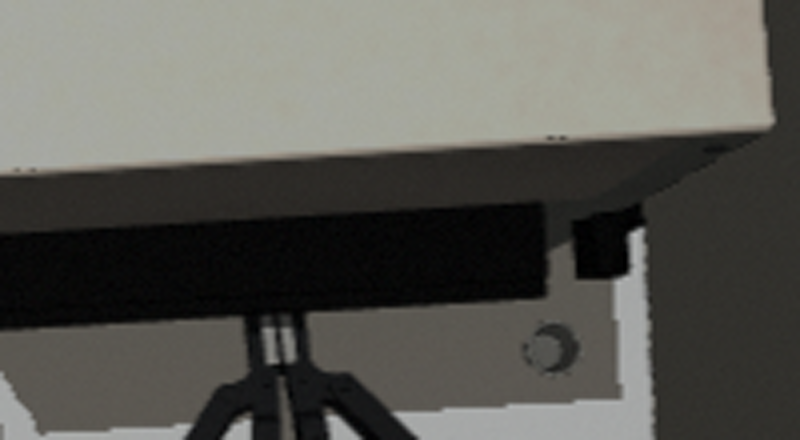

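Request:
arm_command(
  steps=[
    {"hand": 0, "travel": [-0.012, -0.004, 0], "rotation": [0, 0, 0]},
    {"hand": 0, "travel": [-0.01, -0.002, 0], "rotation": [0, 0, 0]},
    {"hand": 0, "travel": [-0.005, -0.001, 0], "rotation": [0, 0, 0]},
    {"hand": 0, "travel": [0, 0, 0], "rotation": [0, 0, 0]},
  ],
)

```text
time: 9.48
eef_pos: [0.5926, -0.2026, 0.1914]
tcp_rot: [0.421, 0.569, -0.534, 0.462]
contact_force: [-0.8, -0.4, -2.8]
opening: -0.002
```

```bash
python3 - <<'E'
from plan import *
from h import *
report()
p,r,s=pose()
im,d=ctrl.read_camera('wrist')
for u,v in((100,175),(256,175),(256,190),(400,180)): print(world('wrist',u,v,d[v,u],s).round(4))
im,d=ctrl.read_camera('side');np.save('side4.npy',d);cv2.imwrite('pics/side4.png',im);cv2.imwrite('pics/side4c.png',cv2.resize(im[130:200,280:380],None,fx=8,fy=8,interpolation=cv2.INTER_CUBIC))
W=cloud('side',d);m=(im.max(2)<30);m[:150]=0;m[185:]=0;m[:,:315]=0;m[:,349:]=0
ys,xs=np.where(m);P=W[m];
for y in range(152,182):
    k=m[y]; 
    if k.sum()>8: print(y,k.sum(),np.median(W[y][k],0).round(4))
g=im.max(2).astype(int);print(g[148:182,335]);print(g[148:182,342])
# IK feasibility for viewing
qq=s['qpos']
for tip,az,pi in(((.58,-.24,.17),-5,12),((.56,-.25,.17),-20,12),((.55,-.27,.17),-20,10),((.55,-.3,.17),0,10),((.55,-.3,.2),10,0),((.55,-.2,.17),-30,10)):
    p,H=target(tip,az,pi,180);q,e,a=solve(p,H,qq);print(tip,az,pi,q.round(2),e.round(4),a.round(1))
E
```

```text
t 9.47 tcp [ 0.5926 -0.2026  0.1914] tip [ 0.6169 -0.2008  0.186 ] az 4.3 pitch 12.6 zz [ 0.07 -1.   -0.  ] F [-0.8 -0.4 -2.8] q [-0.8   0.08  2.33  1.97  0.95 -0.88]
[ 0.6154 -0.1216  0.2171]
[ 0.6211 -0.1996  0.2169]
[ 0.6072 -0.2006  0.2166]
[ 0.6204 -0.2697  0.2173]
158 32 [ 0.631  -0.2893  0.2154]
159 32 [ 0.6251 -0.289   0.2157]
160 32 [ 0.621  -0.2889  0.2156]
161 32 [ 0.615  -0.2886  0.2157]
162 33 [ 0.6119 -0.2896  0.2153]
163 33 [ 0.6058 -0.2892  0.2155]
164 33 [ 0.6012 -0.2891  0.2155]
165 33 [ 0.5965 -0.2889  0.2155]
166 34 [ 0.5946 -0.2899  0.2141]
167 33 [ 0.5955 -0.2888  0.212 ]
168 33 [ 0.5918 -0.2891  0.2115]
169 33 [ 0.588  -0.2868  0.2107]
170 34 [ 0.587  -0.29    0.2092]
171 34 [ 0.586  -0.2899  0.2074]
[ 98  98  98  98  97  97  97  96  96  55  24  20  22  26  23  24  24  23
  25  21  28  27  23  22  39 103 105 106 106 105 107 104 105 105]
[ 97  97  97  97  96  98  98  97  98  73  27  23  23  25  21  24  22  23
  24  20  23  24  24  24  22 103 105 104 105 104 104 105 108 105]
(0.58, -0.24, 0.17) -5 12 [-0.87  0.06  2.4   2.11  0.93 -0.98] 0.0 0.0
(0.56, -0.25, 0.17) -20 12 [-0.76  0.    2.45  2.51  0.74 -1.17] 0.0121 1.0
(0.55, -0.27, 0.17) -20 10 [-0.83  0.03  2.45  2.45  0.83 -1.16] 0.0124 1.1
(0.55, -0.3, 0.17) 0 10 [-1.06  0.14  2.33  1.88  1.12 -0.93] 0.0 0.0
(0.55, -0.3, 0.2) 10 0 [-1.11  0.25  2.25  1.8   1.4  -0.95] 0.0 0.0
(0.55, -0.2, 0.17) -30 10 [-0.44  0.02  2.45  3.38  0.72 -1.74] 0.0288 4.5
```

View pics/side4c.png

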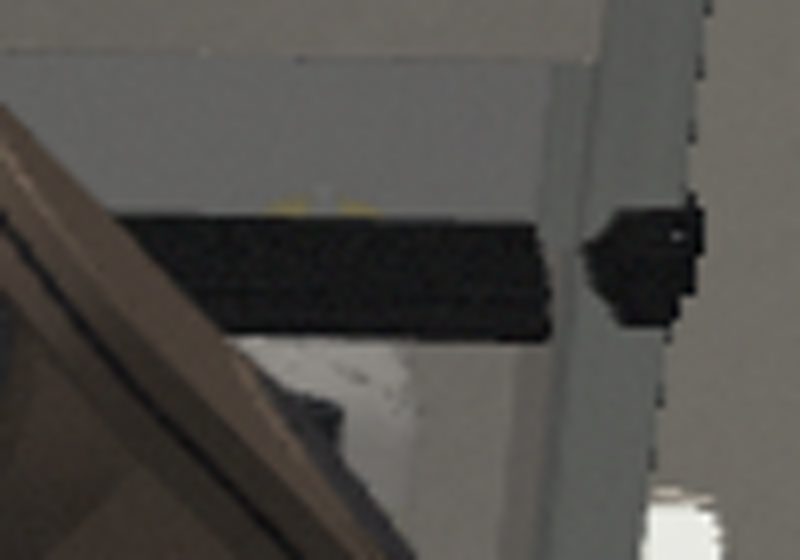

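```bash
python3 - <<'E'
from plan import *
p,r,s=pose();qq=s['qpos']
for tip,az,pi in(((.617,-.203,.178),4,12),((.575,-.215,.178),4,12),((.555,-.25,.178),4,12),((.55,-.29,.178),2,12)):
    p,H=target(tip,az,pi,180);qq,e,a=solve(p,H,qq);print(tip,az,pi,qq.round(2),e.round(4),a.round(1))
plan([((.617,-.203,.178),4,12.5,2),((.575,-.215,.178),4,12,2),((.555,-.25,.178),4,12,2),((.55,-.29,.178),2,12,2)])
E
```

```text
(0.617, -0.203, 0.178) 4 12 [-0.8   0.1   2.33  2.    0.97 -0.92] 0.0 0.0
(0.575, -0.215, 0.178) 4 12 [-0.91  0.04  2.39  1.91  1.03 -0.89] 0.0 0.0
(0.555, -0.25, 0.178) 4 12 [-1.    0.06  2.37  1.82  1.09 -0.87] 0.0 0.0
(0.55, -0.29, 0.178) 2 12 [-1.05  0.1   2.33  1.81  1.1  -0.86] 0.0 0.0
0 [0.013, 0.003, 0.004] [0.005, -0.001, 0.002]
1 [0.013, 0.002, 0.003] [0.005, -0.0, 0.002]
2 [0.016, -0.069, 0.015] [0.0, -0.0, 0.008]
3 [0.015, -0.07, 0.015] [0.0, -0.0, 0.008]
4 [0.008, -0.036, 0.056] [0.0, -0.0, 0.0]
5 [0.008, -0.037, 0.056] [0.0, -0.0, 0.0]
6 [0.002, -0.013, 0.064] [0.033, 0.007, 0.0]
7 [0.003, -0.011, 0.065] [0.032, 0.006, 0.0]
```

Request:
arm_command(
  steps=[
    {"hand": 0, "travel": [0.013, 0, 0], "rotation": [0, 0, 0]},
    {"hand": 0, "travel": [0.013, 0, 0], "rotation": [0, 0, 0]},
    {"hand": 0, "travel": [0.016, -0.07, 0.015], "rotation": [0, 0, 0]},
    {"hand": 0, "travel": [0.016, -0.07, 0.015], "rotation": [0, 0, 0]},
    {"hand": 0, "travel": [0.008, -0.037, 0.056], "rotation": [0, 0, 0]},
    {"hand": 0, "travel": [0.008, -0.037, 0.056], "rotation": [0, 0, 0]},
    {"hand": 0, "travel": [0.002, -0.012, 0.065], "rotation": [0.033, 0.007, 0]},
    {"hand": 0, "travel": [0.002, -0.012, 0.065], "rotation": [0.033, 0.007, 0]},
    {"hand": 0, "travel": [0, 0, 0], "rotation": [0, 0, 0]},
  ],
)

```text
time: 10.7
eef_pos: [0.5247, -0.2946, 0.1886]
tcp_rot: [0.434, 0.557, -0.54, 0.457]
contact_force: [-0.3, 0.5, 0.0]
opening: -0.0
```

```bash
python3 - <<'E'
from plan import *
from h import *
report()
p,r,s=pose()
im,d=ctrl.read_camera('wrist');np.save('w5.npy',d);cv2.imwrite('pics/w5.png',im)
E
```

```text
t 10.7 tcp [ 0.5247 -0.2946  0.1886] tip [ 0.5491 -0.2937  0.1835] az 2.3 pitch 11.8 zz [ 0.04 -1.    0.  ] F [-0.3  0.5  0. ] q [-1.06  0.09  2.33  1.79  1.11 -0.85]
```

View pics/w5.png

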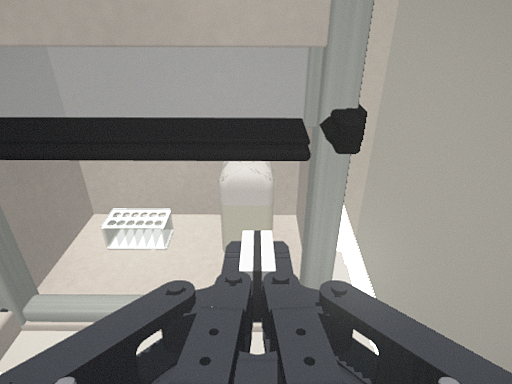

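```bash
python3 - <<'E'
from h import *
p,r,s=pose();d=np.load('w5.npy');im=cv2.imread('pics/w5.png')
cv2.imwrite('pics/w5c.png',cv2.resize(im[95:165,270:380],None,fx=7,fy=7,interpolation=cv2.INTER_CUBIC))
g=im.max(2)
for row in range(100,158,2):
    c=np.where(g[row,312:372]<75)[0]+312
    if len(c): print(row,c.min(),c.max(),world('wrist',c.min()+1,row,d[row,c.min()+1],s).round(4),world('wrist',c.max()-8,row,d[row,c.max()-8],s).round(4))
print('lip')
for row in range(114,164,3):
    print(row,g[row,290],world('wrist',290,row,d[row,290],s).round(4))
E
```

```text
106 359 360 [ 0.625  -0.3572  0.2292] [ 0.6245 -0.3518  0.2293]
108 348 362 [ 0.6206 -0.3491  0.2291] [ 0.6215 -0.3526  0.2289]
110 333 364 [ 0.6187 -0.3393  0.2282] [ 0.6194 -0.3535  0.2282]
112 332 366 [ 0.6149 -0.338   0.228 ] [ 0.6191 -0.3549  0.227 ]
114 331 366 [ 0.615  -0.3376  0.2267] [ 0.6198 -0.3553  0.2254]
116 331 366 [ 0.6134 -0.3374  0.2259] [ 0.6075 -0.3522  0.228 ]
118 327 365 [ 0.6181 -0.3358  0.223 ] [ 0.6009 -0.35    0.2289]
120 325 365 [ 0.6166 -0.3344  0.2221] [ 0.5979 -0.3494  0.2286]
122 323 365 [ 0.6169 -0.3333  0.2207] [ 0.596  -0.3491  0.228 ]
124 320 364 [ 0.6184 -0.3317  0.2187] [ 0.5944 -0.3483  0.2273]
126 321 364 [ 0.6145 -0.3319  0.2188] [ 0.5951 -0.3486  0.2259]
128 322 364 [ 0.6108 -0.3321  0.2187] [ 0.5962 -0.3491  0.2242]
130 323 363 [ 0.6061 -0.332   0.2191] [ 0.5958 -0.3486  0.2231]
132 324 363 [ 0.6024 -0.3322  0.2192] [ 0.5954 -0.3486  0.222 ]
134 325 363 [ 0.5995 -0.3324  0.2189] [ 0.5958 -0.3489  0.2207]
136 325 362 [ 0.5968 -0.332   0.2187] [ 0.5963 -0.3486  0.2192]
138 326 362 [ 0.596  -0.3326  0.2177] [ 0.5944 -0.3483  0.2186]
140 328 361 
[... 303 characters left out ...]
116]
150 335 359 [ 0.5952 -0.3387  0.2103] [ 0.5961 -0.3481  0.2101]
152 337 357 [ 0.5956 -0.3402  0.2089] [ 0.5967 -0.3472  0.2085]
lip
114 156 [ 0.6378 -0.3122  0.2192]
117 156 [ 0.6371 -0.3122  0.2172]
120 41 [ 0.6329 -0.3121  0.2164]
123 41 [ 0.6263 -0.3118  0.2164]
126 35 [ 0.6189 -0.3114  0.2169]
129 39 [ 0.6153 -0.3113  0.2161]
132 37 [ 0.6081 -0.3109  0.2167]
135 41 [ 0.602  -0.3107  0.217 ]
138 41 [ 0.5986 -0.3105  0.2163]
141 35 [ 0.5962 -0.3105  0.2153]
144 34 [ 0.5961 -0.3106  0.2134]
147 44 [ 0.5933 -0.3105  0.2126]
150 40 [ 0.5905 -0.3104  0.2118]
153 46 [ 0.5882 -0.3103  0.2109]
156 45 [ 0.5886 -0.3105  0.2087]
159 31 [ 0.5884 -0.3105  0.2069]
162 177 [ 0.8138 -0.3262  0.0976]
```

View pics/w5c.png

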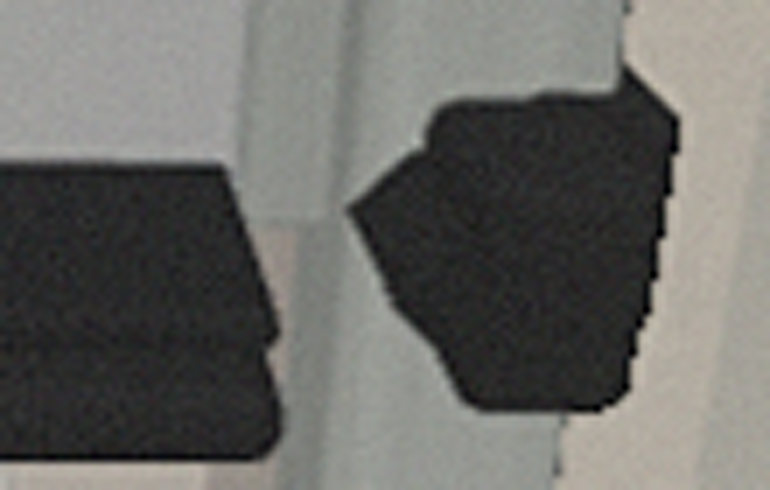

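```bash
python3 - <<'E'
from plan import *
plan([((.555,-.25,.176),4,12.4,2),((.575,-.215,.176),4,12.5,2),((.617,-.2015,.177),4.3,12.6,3)])
E
```

```text
0 [0.009, 0.015, -0.07] [-0.027, -0.004, -0.009]
1 [0.008, 0.016, -0.069] [-0.027, -0.005, -0.009]
2 [-0.008, 0.036, -0.056] [-0.0, 0.0, -0.002]
3 [-0.008, 0.037, -0.056] [-0.0, 0.0, -0.002]
4 [-0.012, 0.046, -0.011] [-0.003, -0.001, -0.001]
5 [-0.011, 0.046, -0.012] [-0.004, -0.0, -0.001]
6 [-0.012, 0.047, -0.011] [-0.003, -0.001, -0.001]
```

Request:
arm_command(
  steps=[
    {"hand": 0, "travel": [0.009, 0.015, -0.07], "rotation": [-0.027, -0.004, -0.009]},
    {"hand": 0, "travel": [0.009, 0.015, -0.07], "rotation": [-0.027, -0.004, -0.009]},
    {"hand": 0, "travel": [-0.008, 0.036, -0.056], "rotation": [0, 0, 0]},
    {"hand": 0, "travel": [-0.008, 0.036, -0.056], "rotation": [0, 0, 0]},
    {"hand": 0, "travel": [-0.011, 0.046, -0.011], "rotation": [0, 0, 0]},
    {"hand": 0, "travel": [-0.011, 0.046, -0.011], "rotation": [0, 0, 0]},
    {"hand": 0, "travel": [-0.01, 0.044, -0.011], "rotation": [0, 0, 0]},
    {"hand": 0, "travel": [0, 0, 0], "rotation": [0, 0, 0]},
  ],
)

```text
time: 11.75
eef_pos: [0.5914, -0.1831, 0.1768]
tcp_rot: [0.418, 0.573, -0.531, 0.464]
contact_force: [0.5, 1.4, 1.3]
opening: 0.002
```

```bash
python3 - <<'E'
from plan import *
from h import *
report()
plan([((.617,-.2015,.1882),4.3,12.6,3)])
p,r,s=pose()
im,d=ctrl.read_camera('wrist')
for u,v in((100,175),(256,175),(256,190),(400,180)): print(world('wrist',u,v,d[v,u],s).round(4))
E
```

```text
t 11.75 tcp [ 0.5914 -0.1831  0.1768] tip [ 0.6157 -0.181   0.1713] az 5.1 pitch 12.7 zz [ 0.09 -1.   -0.01] F [0.5 1.4 1.3] q [-0.78  0.09  2.35  2.    0.96 -0.92]
0 [-0.018, -0.005, 0.022] [0.009, -0.002, 0.001]
1 [-0.019, -0.004, 0.023] [0.008, -0.003, 0.002]
2 [-0.018, -0.005, 0.022] [0.009, -0.002, 0.001]
[ 0.5895 -0.1175  0.2163]
[ 0.5929 -0.1824  0.2171]
[ 0.5887 -0.1827  0.2125]
[ 0.5945 -0.2402  0.2163]
```

Request:
arm_command(
  steps=[
    {"hand": 0, "travel": [-0.01, 0, 0.033], "rotation": [0, 0, 0]},
    {"hand": 0, "travel": [-0.01, -0.002, 0.025], "rotation": [0, 0, 0]},
    {"hand": 0, "travel": [-0.015, -0.003, 0], "rotation": [0, 0, 0]},
    {"hand": 0, "travel": [-0.014, -0.003, 0], "rotation": [0, 0, 0]},
    {"hand": 0, "travel": [-0.004, -0.001, 0], "rotation": [0, 0, 0]},
    {"hand": 0, "travel": [0, 0, 0], "rotation": [0, 0, 0]},
  ],
)

```text
time: 12.55
eef_pos: [0.592, -0.2029, 0.1922]
tcp_rot: [0.418, 0.573, -0.532, 0.462]
contact_force: [1.3, -0.5, -1.3]
opening: 0.0
```

```bash
python3 - <<'E'
from plan import *
from h import *
report()
p,r,s=pose()
im,d=ctrl.read_camera('wrist')
for u,v in((100,175),(256,175),(256,190),(400,180)): print(world('wrist',u,v,d[v,u],s).round(4))
E
```

```text
t 12.55 tcp [ 0.592  -0.2029  0.1922] tip [ 0.6163 -0.2008  0.1866] az 4.9 pitch 12.9 zz [ 0.08 -1.   -0.01] F [ 1.3 -0.5 -1.3] q [-0.81  0.07  2.32  1.94  0.95 -0.86]
[ 0.6155 -0.121   0.2174]
[ 0.6199 -0.1998  0.218 ]
[ 0.606  -0.201   0.2178]
[ 0.6203 -0.2697  0.2178]
```

Request:
arm_command(
  steps=[
    {"hand": 0, "travel": [-0.005, -0.001, 0], "rotation": [0, 0, 0]},
    {"hand": 0, "travel": [0, 0, 0], "rotation": [0, 0, 0]},
  ],
)

```text
time: 12.85
eef_pos: [0.5919, -0.2029, 0.193]
tcp_rot: [0.418, 0.574, -0.532, 0.461]
contact_force: [-0.7, -0.5, -1.6]
opening: 0.001
```

```bash
python3 - <<'E'
from plan import *
from h import *
report()
p,r,s=pose()
im,d=ctrl.read_camera('wrist')
for u,v in((100,175),(256,175),(256,190),(400,180)): print(world('wrist',u,v,d[v,u],s).round(4))
im,d=ctrl.read_camera('side');W=cloud('side',d);m=(im.max(2)<30)
print(np.median(W[158:164,320:345].reshape(-1,3),0), [np.median(W[y,320:345,2]).round(4) for y in range(156,168)])
E
```

```text
t 12.85 tcp [ 0.5919 -0.2029  0.193 ] tip [ 0.6161 -0.2008  0.1874] az 4.9 pitch 13.0 zz [ 0.08 -1.   -0.01] F [-0.7 -0.5 -1.6] q [-0.81  0.07  2.32  1.94  0.95 -0.85]
[ 0.6156 -0.1209  0.2182]
[ 0.6198 -0.1998  0.2188]
[ 0.605  -0.2011  0.2191]
[ 0.6209 -0.27    0.2181]
[ 0.61402092 -0.29119068  0.21726735] [np.float64(0.2177), np.float64(0.2172), np.float64(0.2172), np.float64(0.2174), np.float64(0.2174), np.float64(0.2174), np.float64(0.2169), np.float64(0.2173), np.float64(0.2172), np.float64(0.2168), np.float64(0.2148), np.float64(0.2131)]
```

Request:
arm_command(
  steps=[
    {"hand": 0, "travel": [-0.004, -0.001, 0], "rotation": [0, 0, 0]},
    {"hand": 0, "travel": [0, 0, 0], "rotation": [0, 0, 0]},
  ],
)

```text
time: 13.2
eef_pos: [0.5917, -0.2028, 0.1939]
tcp_rot: [0.418, 0.574, -0.533, 0.461]
contact_force: [0.8, -0.7, -2.3]
opening: -0.0
```

```bash
python3 - <<'E'
from plan import *
from h import *
report()
p,r,s=pose();qq=s['qpos']
im,d=ctrl.read_camera('wrist')
for u,v in((100,175),(256,175),(256,190),(400,180)): print(world('wrist',u,v,d[v,u],s).round(4))
plan([((.617,-.203,.178),4,12.5,2),((.575,-.215,.178),4,12,2),((.555,-.25,.178),4,12,2),((.55,-.29,.178),2,12,2)])
E
```

```text
t 13.2 tcp [ 0.5917 -0.2028  0.1939] tip [ 0.616  -0.2007  0.1882] az 4.9 pitch 13.1 zz [ 0.08 -1.   -0.01] F [ 0.8 -0.7 -2.3] q [-0.81  0.07  2.32  1.94  0.95 -0.85]
[ 0.6153 -0.1209  0.2191]
[ 0.6194 -0.1998  0.2198]
[ 0.6065 -0.2009  0.219 ]
[ 0.6203 -0.2697  0.2192]
0 [0.017, 0.005, 0.003] [0.014, -0.005, 0.01]
1 [0.017, 0.005, 0.004] [0.015, -0.005, 0.01]
2 [0.016, -0.069, 0.015] [-0.0, 0.0, 0.008]
3 [0.015, -0.07, 0.015] [-0.0, 0.0, 0.008]
4 [0.008, -0.036, 0.056] [-0.0, 0.0, 0.0]
5 [0.007, -0.037, 0.056] [-0.0, 0.0, 0.0]
6 [0.003, -0.013, 0.064] [0.033, 0.007, 0.0]
7 [0.003, -0.011, 0.065] [0.032, 0.007, 0.0]
```

Level now. I'll back out the way I did before and check against the clip.

Request:
arm_command(
  steps=[
    {"hand": 0, "travel": [0.015, 0.003, 0], "rotation": [0, 0, 0]},
    {"hand": 0, "travel": [0.017, 0.003, 0], "rotation": [0.01, 0, 0.01]},
    {"hand": 0, "travel": [0.016, -0.07, 0.015], "rotation": [0, 0, 0.01]},
    {"hand": 0, "travel": [0.016, -0.07, 0.015], "rotation": [0, 0, 0.01]},
    {"hand": 0, "travel": [0.008, -0.037, 0.056], "rotation": [0, 0, 0]},
    {"hand": 0, "travel": [0.008, -0.037, 0.056], "rotation": [0, 0, 0]},
    {"hand": 0, "travel": [0.002, -0.012, 0.065], "rotation": [0.033, 0.007, 0]},
    {"hand": 0, "travel": [0.002, -0.012, 0.065], "rotation": [0.033, 0.007, 0]},
    {"hand": 0, "travel": [0, 0, 0], "rotation": [0, 0, 0]},
  ],
)

```text
time: 14.38
eef_pos: [0.5242, -0.2928, 0.1848]
tcp_rot: [0.436, 0.559, -0.536, 0.457]
contact_force: [0.3, 0.4, -0.1]
opening: -0.005
```

```bash
python3 - <<'E'
from plan import *
from h import *
report()
p,r,s=pose()
im,d=ctrl.read_camera('wrist');cv2.imwrite('pics/w6.png',im);g=im.max(2)
for row in range(100,160,2):
    c=np.where(g[row,312:372]<75)[0]+312
    if len(c): print(row,c.min(),world('wrist',c.min()+1,row,d[row,c.min()+1],s).round(4),'|',world('wrist',288,row,d[row,288],s).round(4))
im,d=ctrl.read_camera('side');W=cloud('side',d);cv2.imwrite('pics/side6.png',im)
cv2.imwrite('pics/side6c.png',cv2.resize(im[130:200,280:380],None,fx=8,fy=8,interpolation=cv2.INTER_CUBIC))
print([np.median(W[y,320:345,2]).round(4) for y in range(155,168)])
for y in range(156,170): 
    c=np.where(im[y,350:372].max(1)<40)[0]+350;print(y,c.min(),W[y,c.min()].round(4))
E
```

```text
t 14.38 tcp [ 0.5242 -0.2928  0.1848] tip [ 0.5487 -0.2917  0.1797] az 2.6 pitch 11.6 zz [ 0.04 -1.   -0.01] F [ 0.3  0.4 -0.1] q [-1.06  0.1   2.33  1.79  1.12 -0.86]
100 362 [ 0.625  -0.3578  0.2295] | [ 0.6379 -0.3094  0.2258]
102 351 [ 0.6218 -0.3501  0.229 ] | [ 0.6367 -0.3094  0.2247]
104 336 [ 0.6183 -0.3399  0.2286] | [ 0.6381 -0.3095  0.2229]
106 335 [ 0.6167 -0.3391  0.2278] | [ 0.6375 -0.3096  0.2216]
108 335 [ 0.6144 -0.3388  0.2271] | [ 0.6373 -0.3096  0.2203]
110 333 [ 0.6158 -0.3379  0.2254] | [ 0.6343 -0.3095  0.2197]
112 331 [ 0.6178 -0.3372  0.2235] | [ 0.6299 -0.3093  0.2196]
114 328 [ 0.6181 -0.3354  0.2221] | [ 0.6251 -0.3092  0.2197]
116 326 [ 0.6167 -0.334   0.2212] | [ 0.6207 -0.309   0.2197]
118 324 [ 0.616  -0.3327  0.22  ] | [ 0.6173 -0.3089  0.2194]
120 324 [ 0.6153 -0.3327  0.2189] | [ 0.6127 -0.3087  0.2196]
122 325 [ 0.6097 -0.3326  0.2194] | [ 0.6079 -0.3085  0.2199]
124 326 [ 0.6067 -0.3328  0.2192] | [ 0.6044 -0.3084  0.2197]
126 327 [ 0.6023 -0.3328  0.2194] | [ 0.6023 -0.3083  0.2192]
128 312 [ 0.7438 -0.342   0.1679] | [ 0.598  -0.3081  0.2194]
13
[... 648 characters left out ...]
179), np.float64(0.2179), np.float64(0.2181), np.float64(0.2179), np.float64(0.2181), np.float64(0.2179), np.float64(0.2182), np.float64(0.2181), np.float64(0.2179), np.float64(0.2166), np.float64(0.2141), np.float64(0.214)]
156 361 [ 0.6178 -0.3482  0.228 ]
157 357 [ 0.6129 -0.3399  0.2277]
158 356 [ 0.6155 -0.3385  0.2243]
159 355 [ 0.6143 -0.3366  0.2226]
160 353 [ 0.6165 -0.3331  0.2193]
161 353 [ 0.6143 -0.3331  0.218 ]
162 354 [ 0.6086 -0.3345  0.2185]
163 354 [ 0.6042 -0.3342  0.2183]
164 354 [ 0.602  -0.3341  0.2171]
165 354 [ 0.5932 -0.3332  0.219 ]
166 355 [ 0.5927 -0.3353  0.2171]
167 356 [ 0.5945 -0.3377  0.2142]
168 357 [ 0.5921 -0.3395  0.2133]
169 357 [ 0.5972 -0.3404  0.2087]
```

View pics/w6.png

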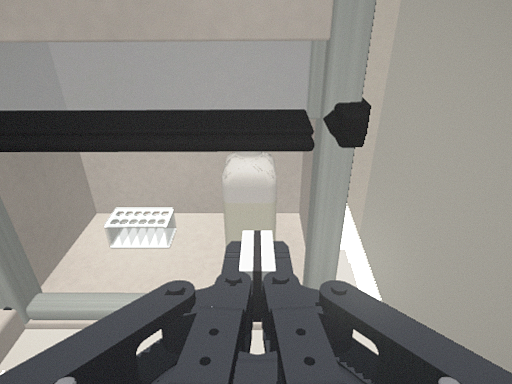

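```bash
python3 - <<'E'
from plan import *
p,r,s=pose();q00=s['qpos']
for az in(60,40,20,0,-20):
  for pi in(30,45,60,75,90):
    qq=q00
    P,H=target((.5,-.1,.2),az,min(pi,40),180);q1,e1,a1=solve(P,H,qq)
    P,H=target((.517,-.034,.12),az,pi,180);q2,e2,a2=solve(P,H,q1)
    P,H=target((.517,-.034,.065),az,pi,180);q3,e,a=solve(P,H,q2)
    print(az,pi,q1.round(2),e1.round(3),q2.round(2),round(e2,3),q3.round(2),round(e,3))
E
```

```text
60 30 [-0.88  0.05  2.14  0.95  1.53 -0.7 ] 0.0 [-0.75  0.15  2.21  1.04  1.35 -0.8 ] 0.0 [-0.75  0.28  2.21  1.07  1.29 -0.91] 0.0
60 45 [-0.82 -0.02  2.12  0.83  1.44 -0.59] 0.0 [-0.66  0.04  2.2   0.85  1.2  -0.59] 0.0 [-0.66  0.15  2.21  0.89  1.12 -0.69] 0.0
60 60 [-0.82 -0.02  2.12  0.83  1.44 -0.59] 0.0 [-0.54 -0.01  2.16  0.6   1.09 -0.33] 0.0 [-0.54  0.08  2.18  0.64  0.99 -0.41] 0.0
60 75 [-0.82 -0.02  2.12  0.83  1.44 -0.59] 0.0 [-0.4  -0.01  2.1   0.3   1.04 -0.03] 0.0 [-0.4   0.07  2.13  0.33  0.93 -0.07] 0.0
60 90 [-0.82 -0.02  2.12  0.83  1.44 -0.59] 0.0 [-0.26  0.04  2.04  0.    1.07  0.26] 0.0 [-0.26  0.12  2.07  0.    0.96  0.26] 0.0
40 30 [-0.91 -0.15  2.32  1.11  1.31 -0.56] 0.0 [-0.76 -0.02  2.4   1.26  1.13 -0.71] 0.0 [-0.76  0.13  2.4   1.33  1.09 -0.87] 0.0
40 45 [-0.85 -0.2   2.28  0.95  1.23 -0.4 ] 0.0 [-0.65 -0.11  2.35  0.98  0.98 -0.39] 0.0 [-0.65  0.02  2.36  1.07  0.91 -0.54] 0.0
40 60 [-0.85 -0.2   2.28  0.95  1.23 -0.4 ] 0.0 [-0.52 -0.12  2.26  0.64  0.91 -0.02] 0.0 [-0.52 -0.01  2.28  0.71  0.81 -0.13] 0.0
40 75 [-0.85 -0.2   2.28  0.95  1.23 -0.4 ] 
[... 1543 characters left out ...]
   0.96  1.31] 0.0
-20 30 [-0.36 -0.45  2.45 -0.19  0.27  1.76] 0.03 [-0.13 -0.24  2.45 -1.11  0.27  2.81] 0.024 [-0.13 -0.14  2.45 -1.12  0.27  2.81] 0.025
-20 45 [-0.4  -0.48  2.45  0.05  0.37  1.49] 0.013 [-0.18 -0.27  2.45 -0.56  0.27  2.24] 0.006 [-0.13 -0.12  2.45 -1.09  0.27  2.81] 0.008
-20 60 [-0.4  -0.48  2.45  0.05  0.37  1.49] 0.013 [-0.23 -0.23  2.35 -0.12  0.5   1.78] 0.0 [-0.23 -0.11  2.38 -0.17  0.36  1.83] 0.0
-20 75 [-0.4  -0.48  2.45  0.05  0.37  1.49] 0.013 [-0.25 -0.11  2.2  -0.04  0.8   1.69] 0.0 [-0.25 -0.02  2.23 -0.04  0.67  1.7 ] 0.0
-20 90 [-0.4  -0.48  2.45  0.05  0.37  1.49] 0.013 [-0.26  0.04  2.04  0.    1.07  1.66] 0.0 [-0.26  0.12  2.07  0.    0.96  1.66] 0.0
```

```bash
python3 - <<'E'
from plan import *
p,r,s=pose();qq=s['qpos'];report()
w=[((.53,-.25,.185),20,20,3),((.495,-.16,.21),38,45,4),((.50,-.07,.19),35,70,3),((.517,-.034,.13),30,90,3)]
for t,a,pi,n in w:
    P,H=target(t,a,pi,180);qq,e,_=solve(P,H,qq);print(qq.round(2),round(e,4))
plan(w)
E
```

```text
t 14.47 tcp [ 0.5241 -0.2911  0.1842] tip [ 0.5486 -0.29    0.1792] az 2.7 pitch 11.7 zz [ 0.05 -1.   -0.01] F [0.2 0.3 0.1] q [-1.06  0.1   2.33  1.79  1.12 -0.86]
[-1.09  0.06  2.26  1.4   1.24 -0.7 ] 0.0
[-0.91 -0.16  2.2   0.84  1.25 -0.34] 0.0
[-0.51 -0.22  2.16  0.36  1.07  0.29] 0.0
[-0.26  0.02  2.03  0.    1.09  0.79] 0.0
0 [-0.007, -0.018, -0.038] [-0.185, -0.057, -0.093]
1 [-0.007, -0.015, -0.039] [-0.185, -0.058, -0.092]
2 [-0.007, -0.011, -0.04] [-0.185, -0.057, -0.093]
3 [-0.028, -0.006, -0.076] [-0.127, -0.081, -0.207]
4 [-0.031, -0.004, -0.075] [-0.128, -0.081, -0.206]
5 [-0.033, -0.003, -0.074] [-0.127, -0.082, -0.207]
6 [-0.036, -0.002, -0.072] [-0.128, -0.081, -0.206]
7 [-0.043, 0.065, -0.076] [0.018, 0.028, -0.278]
8 [-0.05, 0.058, -0.077] [0.018, 0.029, -0.278]
9 [-0.058, 0.048, -0.078] [0.018, 0.028, -0.278]
10 [-0.023, 0.078, -0.022] [0.01, 0.055, -0.222]
11 [-0.031, 0.074, -0.023] [0.009, 0.055, -0.222]
12 [-0.038, 0.07, -0.025] [0.01, 0.055, -0.222]
```

Request:
arm_command(
  steps=[
    {"hand": 0, "travel": [-0.007, -0.018, -0.038], "rotation": [-0.185, -0.057, -0.093]},
    {"hand": 0, "travel": [-0.007, -0.015, -0.039], "rotation": [-0.185, -0.057, -0.093]},
    {"hand": 0, "travel": [-0.007, -0.011, -0.04], "rotation": [-0.185, -0.057, -0.093]},
    {"hand": 0, "travel": [-0.028, -0.006, -0.076], "rotation": [-0.127, -0.081, -0.207]},
    {"hand": 0, "travel": [-0.031, -0.004, -0.075], "rotation": [-0.127, -0.081, -0.207]},
    {"hand": 0, "travel": [-0.033, -0.003, -0.074], "rotation": [-0.127, -0.081, -0.207]},
    {"hand": 0, "travel": [-0.036, -0.002, -0.072], "rotation": [-0.127, -0.081, -0.207]},
  ],
)

```text
time: 15.35
eef_pos: [0.4766, -0.1614, 0.2246]
tcp_rot: [0.029, 0.712, -0.524, 0.466]
contact_force: [0.6, 0.1, 0.7]
opening: -0.0
```

```bash
python3 - <<'E'
from plan import *
report()
plan([((.50,-.07,.19),35,70,3),((.517,-.034,.13),30,90,3)])
E
```

```text
t 15.35 tcp [ 0.4766 -0.1614  0.2246] tip [ 0.4898 -0.1502  0.2067] az 40.3 pitch 46.0 zz [ 0.63 -0.77 -0.02] F [0.6 0.1 0.7] q [-0.9  -0.17  2.2   0.82  1.26 -0.33]
0 [-0.045, 0.062, -0.063] [0.035, 0.036, -0.266]
1 [-0.051, 0.054, -0.064] [0.035, 0.036, -0.265]
2 [-0.058, 0.045, -0.066] [0.034, 0.036, -0.266]
3 [-0.023, 0.077, -0.022] [0.01, 0.055, -0.222]
4 [-0.03, 0.075, -0.023] [0.01, 0.055, -0.222]
5 [-0.039, 0.07, -0.025] [0.009, 0.055, -0.222]
```

Request:
arm_command(
  steps=[
    {"hand": 0, "travel": [-0.045, 0.062, -0.063], "rotation": [0.035, 0.036, -0.266]},
    {"hand": 0, "travel": [-0.051, 0.054, -0.064], "rotation": [0.035, 0.036, -0.266]},
    {"hand": 0, "travel": [-0.058, 0.045, -0.066], "rotation": [0.035, 0.036, -0.266]},
    {"hand": 0, "travel": [-0.023, 0.077, -0.022], "rotation": [0.01, 0.055, -0.222]},
    {"hand": 0, "travel": [-0.03, 0.075, -0.023], "rotation": [0.01, 0.055, -0.222]},
    {"hand": 0, "travel": [-0.039, 0.06, -0.025], "rotation": [0.01, 0.055, -0.222]},
    {"hand": 0, "travel": [0, 0, 0], "rotation": [0, 0, 0]},
  ],
)

```text
time: 16.23
eef_pos: [0.5163, -0.0247, 0.1576]
tcp_rot: [0.192, -0.677, 0.688, -0.179]
contact_force: [-0.6, -0.1, 0.1]
opening: -0.001
```

```bash
python3 - <<'E'
from plan import *
from h import *
report()
p,r,s=pose()
im,d=ctrl.read_camera('wrist');cv2.imwrite('pics/w7.png',im)
for m in ctrl.masks_of('wrist','fan_button_top')[:3]:
    k=m['region']&(d>0);ys,xs=np.where(k)
    P=np.array([world('wrist',u,v,d[v,u],s) for u,v in zip(xs,ys)])
    print(m['score'],m['at'],k.sum(),np.median(P,0).round(4),P.min(0).round(4),P.max(0).round(4))
plan([((.517,-.034,.085),30,90,3)])
E
```

```text
t 16.23 tcp [ 0.5163 -0.0247  0.1576] tip [ 0.516  -0.0252  0.1326] az -122.8 pitch 88.6 zz [ 0.51 -0.86  0.01] F [-0.6 -0.1  0.1] q [-0.23  0.02  2.02 -0.03  1.1   0.82]
0.73 [262.7, 186.7] 1178 [ 0.5201 -0.0292  0.0722] [ 0.5037 -0.0436  0.0614] [ 0.5323 -0.0168  0.0742]
0 [0.003, 0.055, 0.007] [-0.008, 0.002, 0.012]
1 [0.002, 0.055, 0.007] [-0.009, 0.002, 0.012]
2 [0.004, 0.054, 0.008] [-0.008, 0.003, 0.012]
```

View pics/w7.png

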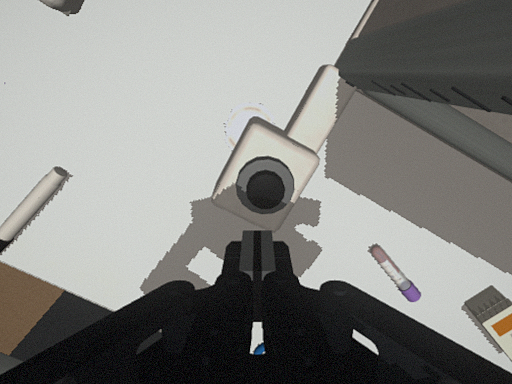

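```bash
python3 - <<'E'
from plan import *
plan([((.518,-.032,.082),30,90,4)])
E
```

```text
0 [0.0, 0.044, 0.004] [-0.006, 0.002, 0.009]
1 [0.001, 0.043, 0.004] [-0.007, 0.001, 0.009]
2 [0.001, 0.044, 0.005] [-0.006, 0.002, 0.009]
3 [0.0, 0.043, 0.005] [-0.006, 0.002, 0.009]
```

Request:
arm_command(
  steps=[
    {"hand": 0, "travel": [0.001, 0.042, 0.005], "rotation": [-0.006, 0.002, 0.009]},
    {"hand": 0, "travel": [0.001, 0.042, 0.005], "rotation": [-0.006, 0.002, 0.009]},
    {"hand": 0, "travel": [0.001, 0.042, 0.005], "rotation": [-0.006, 0.002, 0.009]},
    {"hand": 0, "travel": [0.001, 0.035, 0.005], "rotation": [-0.006, 0.002, 0.009]},
    {"hand": 0, "travel": [0, 0, 0], "rotation": [0, 0, 0]},
  ],
)

```text
time: 16.95
eef_pos: [0.5165, -0.036, 0.1086]
tcp_rot: [-0.18, 0.684, -0.683, 0.182]
contact_force: [0.2, 0.5, -0.5]
opening: 0.002
```

```bash
python3 - <<'E'
from plan import *
report()
plan([((.518,-.032,.063),30,90,4)])
E
```

```text
t 16.95 tcp [ 0.5165 -0.036   0.1086] tip [ 0.5166 -0.0359  0.0836] az 25.3 pitch 89.8 zz [ 0.5  -0.87  0.  ] F [ 0.2  0.5 -0.5] q [-0.27  0.08  2.06  0.    1.    0.78]
0 [-0.003, 0.017, -0.002] [-0.0, -0.003, -0.002]
1 [-0.002, 0.017, -0.003] [-0.0, -0.002, -0.001]
2 [-0.003, 0.018, -0.002] [-0.0, -0.003, -0.002]
3 [-0.003, 0.017, -0.002] [-0.001, -0.003, -0.002]
```

Request:
arm_command(
  steps=[
    {"hand": 0, "travel": [-0.005, 0.017, -0.005], "rotation": [0, 0, 0]},
    {"hand": 0, "travel": [-0.003, 0.017, -0.003], "rotation": [0, 0, 0]},
    {"hand": 0, "travel": [0, 0.015, 0], "rotation": [0, 0, 0]},
  ],
)

```text
time: 17.32
eef_pos: [0.5185, -0.0325, 0.094]
tcp_rot: [0.179, -0.683, 0.684, -0.183]
contact_force: [-0.4, -0.2, 0.1]
opening: -0.005
```

```bash
python3 - <<'E'
from plan import *
report()
E
```

```text
t 17.32 tcp [ 0.5185 -0.0325  0.094 ] tip [ 0.5186 -0.0325  0.069 ] az 12.3 pitch 89.7 zz [ 0.5  -0.87  0.  ] F [-0.4 -0.2  0.1] q [-0.26  0.11  2.06  0.    0.96  0.79]
```

Request:
arm_command(
  steps=[
    {"hand": 0, "travel": [0, 0.01, 0], "rotation": [0, 0, 0]},
  ],
)

```text
time: 17.45
eef_pos: [0.5185, -0.0324, 0.0907]
tcp_rot: [0.179, -0.683, 0.684, -0.183]
contact_force: [-0.7, 0.2, -0.6]
opening: 0.002
```

Request:
arm_command(
  steps=[
    {"hand": 0, "travel": [0, 0.01, 0], "rotation": [0, 0, 0]},
  ],
)

```text
time: 17.58
eef_pos: [0.5186, -0.0323, 0.0876]
tcp_rot: [0.179, -0.683, 0.684, -0.183]
contact_force: [-0.9, -0.7, 0.7]
opening: 0.001
```

Request:
arm_command(
  steps=[
    {"hand": 0, "travel": [0, 0.01, 0], "rotation": [0, 0, 0]},
  ],
)

```text
time: 17.7
eef_pos: [0.5187, -0.0323, 0.0844]
tcp_rot: [0.179, -0.683, 0.684, -0.183]
contact_force: [-1.1, 0.1, 0.1]
opening: 0.002
```

```bash
python3 - <<'E'
from plan import *
from h import *
report()
im,d=ctrl.read_camera('wrist');cv2.imwrite('pics/w8.png',im)
im,d=ctrl.read_camera('side');cv2.imwrite('pics/side8.png',im)
cv2.imwrite('pics/side8c.png',cv2.resize(im[160:300,150:300],None,fx=5,fy=4,interpolation=cv2.INTER_CUBIC))
E
```

```text
t 17.7 tcp [ 0.5187 -0.0323  0.0844] tip [ 0.5188 -0.0322  0.0594] az 11.2 pitch 89.7 zz [ 0.5  -0.87  0.  ] F [-1.1  0.1  0.1] q [-0.26  0.12  2.07  0.    0.94  0.79]
```

View pics/w8.png

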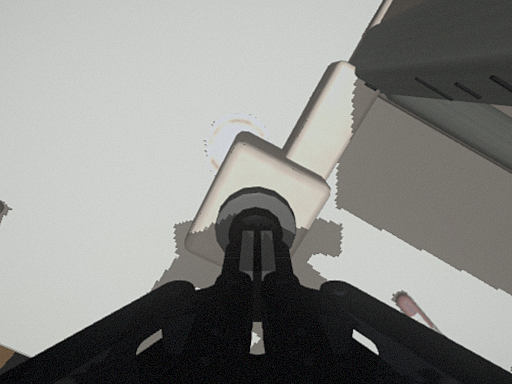

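View pics/side8c.png

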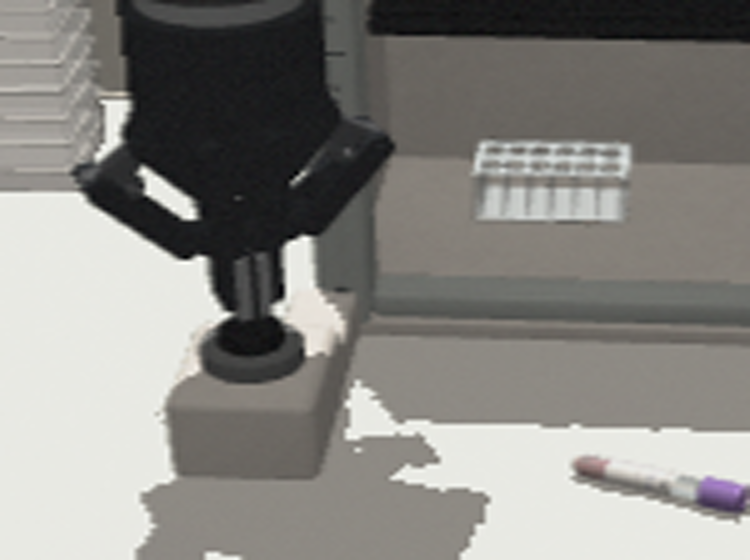

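The fingertips stand above the button without touching it, because they reach less far than the nominal 25 mm. I'll keep going down in small steps.

Request:
arm_command(
  steps=[
    {"hand": 0, "travel": [0, 0.008, 0], "rotation": [0, 0, 0]},
  ],
)

```text
time: 17.92
eef_pos: [0.5186, -0.0323, 0.082]
tcp_rot: [0.179, -0.683, 0.684, -0.183]
contact_force: [-0.2, -0.5, -0.0]
opening: 0.001
```

Request:
arm_command(
  steps=[
    {"hand": 0, "travel": [0, 0.008, 0], "rotation": [0, 0, 0]},
  ],
)

```text
time: 18.05
eef_pos: [0.5187, -0.0323, 0.0795]
tcp_rot: [0.179, -0.683, 0.684, -0.183]
contact_force: [-0.6, 1.1, 0.5]
opening: -0.001
```

Request:
arm_command(
  steps=[
    {"hand": 0, "travel": [0, 0.008, 0], "rotation": [0, 0, 0]},
  ],
)

```text
time: 18.18
eef_pos: [0.5187, -0.0324, 0.077]
tcp_rot: [0.179, -0.683, 0.684, -0.183]
contact_force: [-0.8, -0.2, -1.0]
opening: -0.001
```

```bash
python3 - <<'E'
from plan import *
from h import *
report()
im,d=ctrl.read_camera('side');cv2.imwrite('pics/side9.png',im);W=cloud('side',d)
cv2.imwrite('pics/side9c.png',cv2.resize(im[200:270,165:245],None,fx=8,fy=8,interpolation=cv2.INTER_CUBIC))
for v in range(215,262,2): print(v,im[v,200].max(),W[v,200].round(4),'|',im[v,204].max(),W[v,204].round(4))
print(proj('side',[.5187,-.0324,.071]),proj('side',[.5187,-.0324,.052]))
im,d=ctrl.read_camera('top');cv2.imwrite('pics/top9c.png',cv2.resize(im[200:290,170:270],None,fx=6,fy=6))
E
```

```text
t 18.18 tcp [ 0.5187 -0.0324  0.077 ] tip [ 0.5189 -0.0324  0.052 ] az 10.3 pitch 89.7 zz [ 0.5  -0.87  0.  ] F [-0.8 -0.2 -1. ] q [-0.26  0.14  2.07  0.    0.93  0.79]
215 31 [ 0.5259 -0.034   0.1278] | 27 [ 0.5061 -0.047   0.1405]
217 31 [ 0.5239 -0.0342  0.1244] | 29 [ 0.5092 -0.0459  0.134 ]
219 34 [ 0.5202 -0.0349  0.122 ] | 28 [ 0.512  -0.045   0.1277]
221 32 [ 0.5148 -0.0359  0.1207] | 29 [ 0.5103 -0.0451  0.1241]
223 25 [ 0.5123 -0.0363  0.1177] | 32 [ 0.5094 -0.045   0.12  ]
225 29 [ 0.5151 -0.0353  0.1112] | 29 [ 0.5104 -0.0445  0.1147]
227 42 [ 0.5108 -0.036   0.1092] | 44 [ 0.5171 -0.0426  0.1056]
229 39 [ 0.508  -0.0364  0.1063] | 42 [ 0.5135 -0.0432  0.1032]
231 50 [ 0.5078 -0.0362  0.1017] | 49 [ 0.5165 -0.0422  0.0964]
233 50 [ 0.5092 -0.0355  0.096 ] | 53 [ 0.5179 -0.0415  0.0907]
235 57 [ 0.5086 -0.0354  0.0917] | 59 [ 0.5153 -0.0419  0.0876]
237 58 [ 0.5064 -0.0356  0.0884] | 58 [ 0.5099 -0.0429  0.0864]
239 68 [ 0.5083 -0.0348  0.0822] | 67 [ 0.5103 -0.0425  0.0813]
241 78 [-0.2335 -0.2267  0.5976] | 55 [ 0.5126 -0.0416  0.0748]
243 26 [ 0.5085 -0.0341  0.0723] | 21 [ 0.5104 -0.0419  0.0715]
245 23 [ 0.505  -0.0347  0.0698] | 23 [ 0.5108 -0.0415  0.0663]
247 22 [ 0.5042 -0.0346  0.0655] | 23 [ 0.5093 -0.0415  0.0624]
249 58 [ 0.503  -0.0346  0.0614] | 69 [ 0.5015 -0.0432  0.0631]
251 66 [ 0.4971 -0.0358  0.0608] | 57 [ 0.4982 -0.0437  0.0606]
253 55 [ 0.4953 -0.0359  0.0572] | 55 [ 0.5021 -0.0424  0.0527]
255 55 [ 0.4955 -0.0355  0.052 ] | 113 [ 0.4995 -0.0428  0.0497]
257 137 [ 0.4896 -0.0368  0.0515] | 138 [ 0.4916 -0.0444  0.0506]
259 137 [ 0.4844 -0.0378  0.0505] | 138 [ 0.4851 -0.0458  0.0506]
261 137 [ 0.4816 -0.0382  0.0477] | 136 [ 0.4825 -0.0461  0.0476]
(np.float64(200.2659750979015), np.float64(240.6168066527374), np.float64(0.9273524953943076)) (np.float64(200.8585415221585), np.float64(248.25814005142394), np.float64(0.9365400917344124))
```

View pics/side9c.png

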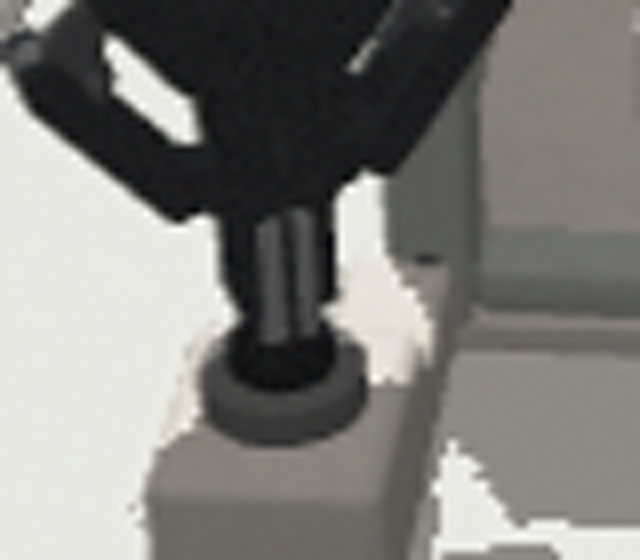

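Request:
arm_command(
  steps=[
    {"hand": 0, "travel": [0, 0.008, 0], "rotation": [0, 0, 0]},
  ],
)

```text
time: 18.4
eef_pos: [0.5188, -0.0324, 0.0746]
tcp_rot: [0.179, -0.683, 0.684, -0.183]
contact_force: [-0.4, 0.0, 0.9]
opening: 0.003
```

Request:
arm_command(
  steps=[
    {"hand": 0, "travel": [0, 0.008, 0], "rotation": [0, 0, 0]},
  ],
)

```text
time: 18.52
eef_pos: [0.5188, -0.0324, 0.0724]
tcp_rot: [0.179, -0.683, 0.684, -0.183]
contact_force: [-1.6, 0.6, 3.7]
opening: -0.001
```

Request:
arm_command(
  steps=[
    {"hand": 0, "travel": [0, 0.008, 0], "rotation": [0, 0, 0]},
  ],
)

```text
time: 18.65
eef_pos: [0.5188, -0.0324, 0.0703]
tcp_rot: [0.18, -0.683, 0.684, -0.183]
contact_force: [-2.4, 0.6, 4.2]
opening: 0.003
```

Contact is now made at about 3.7–4.2 N. I'll press on to the end stop.

Request:
arm_command(
  steps=[
    {"hand": 0, "travel": [0, 0.007, 0], "rotation": [0, 0, 0]},
  ],
)

```text
time: 18.77
eef_pos: [0.5189, -0.0324, 0.0694]
tcp_rot: [-0.18, 0.684, -0.683, 0.183]
contact_force: [-6.5, 1.0, 16.6]
opening: -0.001
```

Request:
arm_command(
  steps=[
    {"hand": 0, "travel": [0, 0.007, 0], "rotation": [0, 0, 0]},
  ],
)

```text
time: 18.9
eef_pos: [0.519, -0.0324, 0.0694]
tcp_rot: [-0.181, 0.684, -0.683, 0.182]
contact_force: [-7.8, 1.6, 17.4]
opening: 0.002
```

Request:
arm_command(
  steps=[
    {"hand": 0, "travel": [0, 0.007, 0], "rotation": [0, 0, 0]},
  ],
)

```text
time: 19.02
eef_pos: [0.519, -0.0324, 0.0695]
tcp_rot: [-0.182, 0.684, -0.683, 0.182]
contact_force: [-7.5, 1.1, 15.3]
opening: -0.0
```

```bash
python3 - <<'E'
from plan import *
from h import *
im,d=ctrl.read_camera('side');cv2.imwrite('pics/side10c.png',cv2.resize(im[200:270,165:245],None,fx=8,fy=8,interpolation=cv2.INTER_CUBIC))
E
```

```text
(no output)
```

View pics/side10c.png

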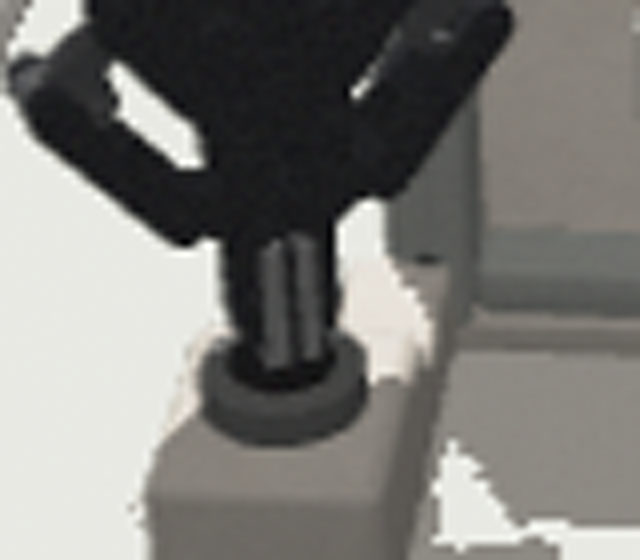

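Request:
arm_command(
  steps=[
    {"hand": 0, "travel": [0, -0.02, 0], "rotation": [0, 0, 0]},
    {"hand": 0, "travel": [0, -0.04, 0], "rotation": [0, 0, 0]},
    {"hand": 0, "travel": [0, -0.07, 0], "rotation": [0, 0, 0]},
    {"hand": 0, "travel": [0, -0.07, 0], "rotation": [0, 0, 0]},
    {"hand": 0, "travel": [0, -0.07, 0], "rotation": [0, 0, 0]},
    {"hand": 0, "travel": [0, 0, 0], "rotation": [0, 0, 0]},
  ],
)

```text
time: 19.82
eef_pos: [0.5193, -0.0326, 0.1532]
tcp_rot: [-0.181, 0.684, -0.683, 0.182]
contact_force: [-1.2, 0.1, -1.0]
opening: -0.004
```

```bash
python3 - <<'E'
from plan import *
from h import *
report()
im,d=ctrl.read_camera('wrist');cv2.imwrite('pics/w11.png',im)
p,r,s=pose()
for m in ctrl.masks_of('wrist','fan_button_top')[:1]:
    k=m['region']&(d>0);ys,xs=np.where(k);P=np.array([world('wrist',u,v,d[v,u],s) for u,v in zip(xs,ys)]);print(m['score'],np.median(P,0).round(4))
im,d=ctrl.read_camera('side');W=cloud('side',d);cv2.imwrite('pics/side11.png',im)
print('lip',[np.median(W[y,320:345,2]).round(4) for y in range(155,168)])
for t in('slide_box','cup','tube'):
    for m in ctrl.masks_of('side',t)[:1]:print(t,m['score'],m['at'],world('side',*m['at'],d[int(m['at'][1]),int(m['at'][0])]).round(3))
E
```

```text
t 19.82 tcp [ 0.5193 -0.0326  0.1532] tip [ 0.5193 -0.0326  0.1282] az 32.7 pitch 89.9 zz [ 0.5  -0.87 -0.  ] F [-1.2  0.1 -1. ] q [-0.26  0.03  2.03  0.    1.09  0.79]
0.71 [ 0.5186 -0.0299  0.0709]
lip [np.float64(0.2198), np.float64(0.2177), np.float64(0.218), np.float64(0.2181), np.float64(0.218), np.float64(0.218), np.float64(0.218), np.float64(0.2178), np.float64(0.2181), np.float64(0.2179), np.float64(0.2164), np.float64(0.2143), np.float64(0.214)]
slide_box 0.84 [348.8, 277.1] [ 0.481 -0.332  0.03 ]
cup 0.66 [356.1, 254.0] [ 0.565 -0.354  0.027]
tube 0.55 [281.6, 280.7] [ 0.483 -0.202  0.01 ]
```

View pics/side11.png

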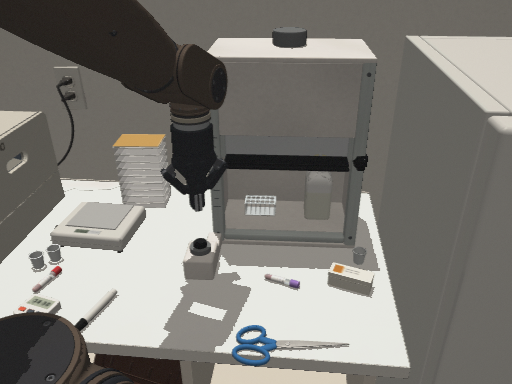

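In the last picture the lip is level with the clip at (361,162), the button is up again at (200,245), and the box, cup and tube are where they were. Handing in.

```bash
python3 -c "
from plant import ctrl
print(ctrl.sign_off())"
```

```text
the job is handed in; nothing more can be done
None
```

The window is up at its mark and the fan button has been pressed fully and let go, in that order. I handed the job in with about 20 s of the 61 s used.

- **Window:** I pushed the lip up from beneath with shut fingers, stopped just short, and finished in small steps. After letting go, the wrist camera put the lip top at 0.2196 m and the clip's point at 0.2193 m. The side camera gave 0.2180 m and about 0.2183 m. The lip still read 0.2180 m after the button press.
- **Button:** I pressed straight down about 6 mm to a hard stop, with 15–17 N vertical at the stop. It then sprang back, and its top measured 0.071 m against 0.072 m before.
- **Bystanders:** The box and tube are within about 4 mm of where they started. The network put the cup 8 mm off, but in the picture it has not moved. The robot was touching nothing when I handed in.

Two things did not go as expected:
- **Fingertip reach:** at the button, the shut fingertips reached only about 3 mm past the TCP, not the stated 25 mm. They were therefore probably less than 1 cm under the lip rather than the 3 cm I planned, but the push held.
- **Refused move:** one move call was refused because I left out the rotation. I sent it again, and nothing had moved.

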